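# Load the spring unit with alternating cone washers

## Task

Use the spatula to lever open the snug hinged cover of the spring unit by its lip, then lay the spatula back down on the bench clear of the unit. Stack all the conical spring washers lying on the bench on the arbor inside, with faces alternating from each washer to the next (crown to crown, rim to rim; none needs turning over, so count the faces first and begin with whichever lets every washer be used), then shut the cover fully, leaving the tin and the stopwatch where they are.

Things in the scene. Friction and masses are not known exactly. Their poses are not given: they have to be found in the camera images.
- spring_unit: fixed unit: grey base 116 (x) by 187 mm (y -97 to +90), 20 mm high; origin on the bench under the arbor's axis; x along the hinge, +y from the lip to the hinge, z up. On it a plinth 106 mm wide, y -72 to +75, top at z 32, and a round seat of 62 mm diameter, top at z 38
- arbor_seat (a point): centre of the round seat's top on the arbor's axis, 38 mm above the bench. The upright arbor, 18 mm diameter, rises from here 66 mm; its last 8 mm taper to 10 mm. Each washer of an alternating stack adds 12 mm, the first resting on the seat
- cover (a joint): hinge of the cover, rad: 0 shut, grows as it opens, stop at 1.9. The cover is an upturned aluminium box without handle, 110 mm wide, 0.15 kg; shut it spans y +80 to -70, z 32 to 114 of the unit, walls 4 to 5 mm. The hinge is stiff (0.2 N m friction): the cover stays at any angle and must be pushed all the way both ways
- cover_axis (a point): middle of the cover's hinge line, which runs along the unit's x at y +80, z 32 of the unit; fixed
- cover_lip (a point): middle of the outer lower edge of the cover's lip: a flat flange 110 mm wide, 4 mm thick, along the cover's lower edge oppopoint the hinge, shut at y -67 to -97, underside z 32 of the unit. The point moves with the cover, 177 mm from the hinge line
- slot (a point): middle of the mouth of the slot between the shut cover's lip and the base, at y -97, z 26 of the unit (fixed). The slot is 12 mm high (z 20 to 32), runs 25 mm deep towards +y, 110 mm wide, open to -y and at both ends: too low for the fingers, high enough for a blade
- spatula: loose steel spatula with wooden handle, 240 mm long, 0.07 kg, lying flat; origin under its middle at bench height. Handle along its +y (y +20 to +120, 20 mm wide, 21 mm high); straight blade along its -y to y -120, 24 mm wide, 4 mm thick, 6 to 10 mm above the origin
- washer_a: steel conical spring washer, 60 mm outside diameter, 24 mm hole, 12 mm high, 0.13 kg. Wide end: outside a plain 60 mm cylinder for 6 mm of height; then it cones in to the crown end, a flat ring 24 to 34 mm. The wide end's face is dished: flat ring 50 to 60 mm, hollow inside. Origin on the axis at mid height, +z out of the crown end. Flat on the bench, crown up (+z up)
- washer_b: steel conical spring washer, 60 mm outside diameter, 24 mm hole, 12 mm high, 0.13 kg. Wide end: outside a plain 60 mm cylinder for 6 mm of height; then it cones in to the crown end, a flat ring 24 to 34 mm. The wide end's face is dished: flat ring 50 to 60 mm, hollow inside. Origin on the axis at mid height, +z out of the crown end. Flat on the bench, crown up (+z up)
- washer_c: steel conical spring washer, 60 mm outside diameter, 24 mm hole, 12 mm high, 0.13 kg. Wide end: outside a plain 60 mm cylinder for 6 mm of height; then it cones in to the crown end, a flat ring 24 to 34 mm. The wide end's face is dished: flat ring 50 to 60 mm, hollow inside. Origin on the axis at mid height, +z out of the crown end. Flat on the bench, dished side up (+z down); may be absent
- washer_d: steel conical spring washer, 60 mm outside diameter, 24 mm hole, 12 mm high, 0.13 kg. Wide end: outside a plain 60 mm cylinder for 6 mm of height; then it cones in to the crown end, a flat ring 24 to 34 mm. The wide end's face is dished: flat ring 50 to 60 mm, hollow inside. Origin on the axis at mid height, +z out of the crown end. Flat on the bench, dished side up (+z down); may be absent
- washer_e: steel conical spring washer, 60 mm outside diameter, 24 mm hole, 12 mm high, 0.13 kg. Wide end: outside a plain 60 mm cylinder for 6 mm of height; then it cones in to the crown end, a flat ring 24 to 34 mm. The wide end's face is dished: flat ring 50 to 60 mm, hollow inside. Origin on the axis at mid height, +z out of the crown end. Flat on the bench, dished side up (+z down); may be absent
- tin: bystander: open metal sample tin, 64 mm diameter, 36 mm high, origin under its centre; leave alone
- stopwatch: bystander: round black stopwatch, 68x58x15 mm, origin under its centre; leave alone

How it is judged (in metres and radians):
On the way, in this order (a step that is already met when the one before it is completed fails the run):
1. the cover is lifted at least 0.3 rad by the spatula pressing on it, no finger touching the unit (value of joint cover above 0.3 rad and contact force between spatula and spring_unit above 0.2 N and contact force between the fingers and spring_unit below 0.5 N), for 0.1 s.
2. all washers that are present stand on the arbor with faces alternating, the cover still open (((((z of washer_a in the frame of spring_unit between 0.041 and 0.047 m and angle between washer_a's own z axis and vertical below 0.12 rad) or (z of washer_a in the frame of spring_unit between 0.053 and 0.059 m and angle between washer_a's own z axis and vertical above 3.02 rad) or (z of washer_a in the frame of spring_unit between 0.065 and 0.071 m and angle between washer_a's own z axis and vertical below 0.12 rad) or (z of washer_a in the frame of spring_unit between 0.077 and 0.083 m and angle between washer_a's own z axis and vertical above 3.02 rad) or (z of washer_a in the frame of spring_unit between 0.089 and 0.095 m and angle between washer_a's own z axis and vertical below 0.12 rad)) and ((z of washer_b in the frame of spring_unit between 0.041 and 0.047 m and angle between washer_b's own z axis and vertical below 0.12 rad) or (z of washer_b in the frame of spring_unit between 0.053 and 0.059 m and angle between washer_b's own z axis and vertical above 3.02 rad) or (z of washer_b in the frame of spring_unit between 0.065 and 0.071 m and angle between washer_b's own z axis and vertical below 0.12 rad) or (z of washer_b in the frame of spring_unit between 0.077 and 0.083 m and angle between washer_b's own z axis and vertical above 3.02 rad) or (z of washer_b in the frame of spring_unit between 0.089 and 0.095 m and angle between washer_b's own z axis and vertical below 0.12 rad)) and ((z of washer_c in the frame of spring_unit between 0.041 and 0.047 m and angle between washer_c's own z axis and vertical below 0.12 rad) or (z of washer_c in the frame of spring_unit between 0.053 and 0.059 m and angle between washer_c's own z axis and vertical above 3.02 rad) or (z of washer_c in the frame of spring_unit between 0.065 and 0.071 m and angle between washer_c's own z axis and vertical below 0.12 rad) or (z of washer_c in the frame of spring_unit between 0.077 and 0.083 m and angle between washer_c's own z axis and vertical above 3.02 rad) or (z of washer_c in the frame of spring_unit between 0.089 and 0.095 m and angle between washer_c's own z axis and vertical below 0.12 rad)) and ((z of washer_d in the frame of spring_unit between 0.041 and 0.047 m and angle between washer_d's own z axis and vertical below 0.12 rad) or (z of washer_d in the frame of spring_unit between 0.053 and 0.059 m and angle between washer_d's own z axis and vertical above 3.02 rad) or (z of washer_d in the frame of spring_unit between 0.065 and 0.071 m and angle between washer_d's own z axis and vertical below 0.12 rad) or (z of washer_d in the frame of spring_unit between 0.077 and 0.083 m and angle between washer_d's own z axis and vertical above 3.02 rad) or (z of washer_d in the frame of spring_unit between 0.089 and 0.095 m and angle between washer_d's own z axis and vertical below 0.12 rad)) and ((z of washer_e in the frame of spring_unit between 0.041 and 0.047 m and angle between washer_e's own z axis and vertical below 0.12 rad) or (z of washer_e in the frame of spring_unit between 0.053 and 0.059 m and angle between washer_e's own z axis and vertical above 3.02 rad) or (z of washer_e in the frame of spring_unit between 0.065 and 0.071 m and angle between washer_e's own z axis and vertical below 0.12 rad) or (z of washer_e in the frame of spring_unit between 0.077 and 0.083 m and angle between washer_e's own z axis and vertical above 3.02 rad) or (z of washer_e in the frame of spring_unit between 0.089 and 0.095 m and angle between washer_e's own z axis and vertical below 0.12 rad))) or (((z of washer_a in the frame of spring_unit between 0.041 and 0.047 m and angle between washer_a's own z axis and vertical above 3.02 rad) or (z of washer_a in the frame of spring_unit between 0.053 and 0.059 m and angle between washer_a's own z axis and vertical below 0.12 rad) or (z of washer_a in the frame of spring_unit between 0.065 and 0.071 m and angle between washer_a's own z axis and vertical above 3.02 rad) or (z of washer_a in the frame of spring_unit between 0.077 and 0.083 m and angle between washer_a's own z axis and vertical below 0.12 rad) or (z of washer_a in the frame of spring_unit between 0.089 and 0.095 m and angle between washer_a's own z axis and vertical above 3.02 rad)) and ((z of washer_b in the frame of spring_unit between 0.041 and 0.047 m and angle between washer_b's own z axis and vertical above 3.02 rad) or (z of washer_b in the frame of spring_unit between 0.053 and 0.059 m and angle between washer_b's own z axis and vertical below 0.12 rad) or (z of washer_b in the frame of spring_unit between 0.065 and 0.071 m and angle between washer_b's own z axis and vertical above 3.02 rad) or (z of washer_b in the frame of spring_unit between 0.077 and 0.083 m and angle between washer_b's own z axis and vertical below 0.12 rad) or (z of washer_b in the frame of spring_unit between 0.089 and 0.095 m and angle between washer_b's own z axis and vertical above 3.02 rad)) and ((z of washer_c in the frame of spring_unit between 0.041 and 0.047 m and angle between washer_c's own z axis and vertical above 3.02 rad) or (z of washer_c in the frame of spring_unit between 0.053 and 0.059 m and angle between washer_c's own z axis and vertical below 0.12 rad) or (z of washer_c in the frame of spring_unit between 0.065 and 0.071 m and angle between washer_c's own z axis and vertical above 3.02 rad) or (z of washer_c in the frame of spring_unit between 0.077 and 0.083 m and angle between washer_c's own z axis and vertical below 0.12 rad) or (z of washer_c in the frame of spring_unit between 0.089 and 0.095 m and angle between washer_c's own z axis and vertical above 3.02 rad)) and ((z of washer_d in the frame of spring_unit between 0.041 and 0.047 m and angle between washer_d's own z axis and vertical above 3.02 rad) or (z of washer_d in the frame of spring_unit between 0.053 and 0.059 m and angle between washer_d's own z axis and vertical below 0.12 rad) or (z of washer_d in the frame of spring_unit between 0.065 and 0.071 m and angle between washer_d's own z axis and vertical above 3.02 rad) or (z of washer_d in the frame of spring_unit between 0.077 and 0.083 m and angle between washer_d's own z axis and vertical below 0.12 rad) or (z of washer_d in the frame of spring_unit between 0.089 and 0.095 m and angle between washer_d's own z axis and vertical above 3.02 rad)) and ((z of washer_e in the frame of spring_unit between 0.041 and 0.047 m and angle between washer_e's own z axis and vertical above 3.02 rad) or (z of washer_e in the frame of spring_unit between 0.053 and 0.059 m and angle between washer_e's own z axis and vertical below 0.12 rad) or (z of washer_e in the frame of spring_unit between 0.065 and 0.071 m and angle between washer_e's own z axis and vertical above 3.02 rad) or (z of washer_e in the frame of spring_unit between 0.077 and 0.083 m and angle between washer_e's own z axis and vertical below 0.12 rad) or (z of washer_e in the frame of spring_unit between 0.089 and 0.095 m and angle between washer_e's own z axis and vertical above 3.02 rad)))) and horizontal distance between each of washer_a, washer_b, washer_c, washer_d, washer_e and arbor_seat below 0.006 m and value of joint cover above 0.3 rad), for 0.2 s.
At the end, for the whole second after the job is handed in: All washers present are on the arbor (axis within 6 mm, tilt under 0.12 rad), faces alternating, each within 3 mm of its level (12 mm a washer from the seat up); cover shut to under 0.04 rad; spatula lying on the bench at rest, clear of the unit (((((z of washer_a in the frame of spring_unit between 0.041 and 0.047 m and angle between washer_a's own z axis and vertical below 0.12 rad) or (z of washer_a in the frame of spring_unit between 0.053 and 0.059 m and angle between washer_a's own z axis and vertical above 3.02 rad) or (z of washer_a in the frame of spring_unit between 0.065 and 0.071 m and angle between washer_a's own z axis and vertical below 0.12 rad) or (z of washer_a in the frame of spring_unit between 0.077 and 0.083 m and angle between washer_a's own z axis and vertical above 3.02 rad) or (z of washer_a in the frame of spring_unit between 0.089 and 0.095 m and angle between washer_a's own z axis and vertical below 0.12 rad)) and ((z of washer_b in the frame of spring_unit between 0.041 and 0.047 m and angle between washer_b's own z axis and vertical below 0.12 rad) or (z of washer_b in the frame of spring_unit between 0.053 and 0.059 m and angle between washer_b's own z axis and vertical above 3.02 rad) or (z of washer_b in the frame of spring_unit between 0.065 and 0.071 m and angle between washer_b's own z axis and vertical below 0.12 rad) or (z of washer_b in the frame of spring_unit between 0.077 and 0.083 m and angle between washer_b's own z axis and vertical above 3.02 rad) or (z of washer_b in the frame of spring_unit between 0.089 and 0.095 m and angle between washer_b's own z axis and vertical below 0.12 rad)) and ((z of washer_c in the frame of spring_unit between 0.041 and 0.047 m and angle between washer_c's own z axis and vertical below 0.12 rad) or (z of washer_c in the frame of spring_unit between 0.053 and 0.059 m and angle between washer_c's own z axis and vertical above 3.02 rad) or (z of washer_c in the frame of spring_unit between 0.065 and 0.071 m and angle between washer_c's own z axis and vertical below 0.12 rad) or (z of washer_c in the frame of spring_unit between 0.077 and 0.083 m and angle between washer_c's own z axis and vertical above 3.02 rad) or (z of washer_c in the frame of spring_unit between 0.089 and 0.095 m and angle between washer_c's own z axis and vertical below 0.12 rad)) and ((z of washer_d in the frame of spring_unit between 0.041 and 0.047 m and angle between washer_d's own z axis and vertical below 0.12 rad) or (z of washer_d in the frame of spring_unit between 0.053 and 0.059 m and angle between washer_d's own z axis and vertical above 3.02 rad) or (z of washer_d in the frame of spring_unit between 0.065 and 0.071 m and angle between washer_d's own z axis and vertical below 0.12 rad) or (z of washer_d in the frame of spring_unit between 0.077 and 0.083 m and angle between washer_d's own z axis and vertical above 3.02 rad) or (z of washer_d in the frame of spring_unit between 0.089 and 0.095 m and angle between washer_d's own z axis and vertical below 0.12 rad)) and ((z of washer_e in the frame of spring_unit between 0.041 and 0.047 m and angle between washer_e's own z axis and vertical below 0.12 rad) or (z of washer_e in the frame of spring_unit between 0.053 and 0.059 m and angle between washer_e's own z axis and vertical above 3.02 rad) or (z of washer_e in the frame of spring_unit between 0.065 and 0.071 m and angle between washer_e's own z axis and vertical below 0.12 rad) or (z of washer_e in the frame of spring_unit between 0.077 and 0.083 m and angle between washer_e's own z axis and vertical above 3.02 rad) or (z of washer_e in the frame of spring_unit between 0.089 and 0.095 m and angle between washer_e's own z axis and vertical below 0.12 rad))) or (((z of washer_a in the frame of spring_unit between 0.041 and 0.047 m and angle between washer_a's own z axis and vertical above 3.02 rad) or (z of washer_a in the frame of spring_unit between 0.053 and 0.059 m and angle between washer_a's own z axis and vertical below 0.12 rad) or (z of washer_a in the frame of spring_unit between 0.065 and 0.071 m and angle between washer_a's own z axis and vertical above 3.02 rad) or (z of washer_a in the frame of spring_unit between 0.077 and 0.083 m and angle between washer_a's own z axis and vertical below 0.12 rad) or (z of washer_a in the frame of spring_unit between 0.089 and 0.095 m and angle between washer_a's own z axis and vertical above 3.02 rad)) and ((z of washer_b in the frame of spring_unit between 0.041 and 0.047 m and angle between washer_b's own z axis and vertical above 3.02 rad) or (z of washer_b in the frame of spring_unit between 0.053 and 0.059 m and angle between washer_b's own z axis and vertical below 0.12 rad) or (z of washer_b in the frame of spring_unit between 0.065 and 0.071 m and angle between washer_b's own z axis and vertical above 3.02 rad) or (z of washer_b in the frame of spring_unit between 0.077 and 0.083 m and angle between washer_b's own z axis and vertical below 0.12 rad) or (z of washer_b in the frame of spring_unit between 0.089 and 0.095 m and angle between washer_b's own z axis and vertical above 3.02 rad)) and ((z of washer_c in the frame of spring_unit between 0.041 and 0.047 m and angle between washer_c's own z axis and vertical above 3.02 rad) or (z of washer_c in the frame of spring_unit between 0.053 and 0.059 m and angle between washer_c's own z axis and vertical below 0.12 rad) or (z of washer_c in the frame of spring_unit between 0.065 and 0.071 m and angle between washer_c's own z axis and vertical above 3.02 rad) or (z of washer_c in the frame of spring_unit between 0.077 and 0.083 m and angle between washer_c's own z axis and vertical below 0.12 rad) or (z of washer_c in the frame of spring_unit between 0.089 and 0.095 m and angle between washer_c's own z axis and vertical above 3.02 rad)) and ((z of washer_d in the frame of spring_unit between 0.041 and 0.047 m and angle between washer_d's own z axis and vertical above 3.02 rad) or (z of washer_d in the frame of spring_unit between 0.053 and 0.059 m and angle between washer_d's own z axis and vertical below 0.12 rad) or (z of washer_d in the frame of spring_unit between 0.065 and 0.071 m and angle between washer_d's own z axis and vertical above 3.02 rad) or (z of washer_d in the frame of spring_unit between 0.077 and 0.083 m and angle between washer_d's own z axis and vertical below 0.12 rad) or (z of washer_d in the frame of spring_unit between 0.089 and 0.095 m and angle between washer_d's own z axis and vertical above 3.02 rad)) and ((z of washer_e in the frame of spring_unit between 0.041 and 0.047 m and angle between washer_e's own z axis and vertical above 3.02 rad) or (z of washer_e in the frame of spring_unit between 0.053 and 0.059 m and angle between washer_e's own z axis and vertical below 0.12 rad) or (z of washer_e in the frame of spring_unit between 0.065 and 0.071 m and angle between washer_e's own z axis and vertical above 3.02 rad) or (z of washer_e in the frame of spring_unit between 0.077 and 0.083 m and angle between washer_e's own z axis and vertical below 0.12 rad) or (z of washer_e in the frame of spring_unit between 0.089 and 0.095 m and angle between washer_e's own z axis and vertical above 3.02 rad)))) and horizontal distance between each of washer_a, washer_b, washer_c, washer_d, washer_e and arbor_seat below 0.006 m and value of joint cover below 0.04 rad and height (world z) of spatula below 0.03 m and contact force between spatula and spring_unit below 0.1 N and linear speed of each of spatula, washer_a, washer_b, washer_c, washer_d, washer_e below 0.02 m/s); the robot touches nothing.
It fails at once if the tin or the stopwatch is pushed more than 40 mm from its place (distance of any of tin, stopwatch from where it was at the start of the episode above 0.04 m).
Of washer_c, washer_d, washer_e only 1 to 3 are there at a start; the rules pass over those that are not, and their reading is None.
At some moment in a run one of washer_a, washer_b, washer_c, washer_d, washer_e may be knocked a few centimetres aside while the robot is not near it.
It also fails if it takes over 208 s, if anything falls off the work surface, if the arm or the gripper's body presses on something with over 40 N, if the wrist force passes 120 N, or if a joint passes its speed limit or range.

## Robot

A 7-joint arm with a two-finger parallel gripper is mounted at the origin on the work surface; the furniture and walls round the work are solid. World frame = base frame: x ahead of the robot, y to its left, z up, the work surface at z = 0. Lengths are in m, angles in degrees, forces in N, time in s.
With the tool pointing down it reaches from about 0.4 to 0.85 m from the base axis. Payload 6.9 kg.
Tool frame: the origin (TCP) lies at the very end of the fingers, on their centre line; the grasp point (between the pads) lies 19 mm behind it (env.tcp_to_grasp is the distance from the TCP to the grasp point, in m); z points along the fingers, y is the line along which they close (so a half turn about z gives the same grasp; the last joint's range is limited). The gripper opens to 85 mm and grips with 20 to 120 N. Pads are 22 mm wide; open, the fingers measure 114 mm over their backs; the gripper's body (76 mm by 85 mm) begins 54 mm behind the grasp point. The pads swing forward as they close: fully open they stand 13 mm farther back than shut.
Start: joints at [82.706, 29.078, -13.613, 85.955, 7.202, 65.827, -8.869], TCP at [0.144, -0.608, 0.231] pointing down, gripper open.
Joint ranges: [-176.47, 176.47], [-13.61, 117.27], [-81.72, 77.17], [0.22, 143.17], [-87.28, 267.28], [10, 112.55], [-165.47, 165.47]. Speed limits (degrees/s): [136.94, 136.94, 180, 180, 180, 180, 180].

## Interface

Orientations are given as [roll, pitch, yaw] about the fixed x, y, z axes, in that order (R = Rz(yaw) Ry(pitch) Rx(roll)).
In Python, from plant import env, imaging, status gives the robot as it stands (env), with the cameras (imaging) and the readings (status).
- The arm moves only by the shell command python3 steer.py 'ROWS' [FORCE]. ROWS is a JSON list of rows, 1 to 5 of them, each of 5 numbers: dx, dy, dz in m, then a turn about the tool's z in degrees, then the finger opening in m; each row shifts and turns the commanded pose from where the row before left it, along the tool's axes as they then stand; what a row does not reach is not made up. A row lasts 1/12 s, in which the tool goes at most 0.0417 m and 7.16 degrees, less where a joint would pass 70% of its speed; a pose out of reach is approached as far as the arm can. The fingers move at their own pace and stop on an object; FORCE is the grip in N (left out, the last holds). Time passes only in rows, so rows that do not move let the fingers close. It prints the time, the measured TCP pose, the force, the opening and the grip force at its end.
- status.state(): the state, without advancing time (a new reading comes with each control period).
- imaging.grab_frame(name): name is "scene" or "top" or "wrist"; returns (picture, depth): 400x640x3 uint8, red, green, blue; 400x640 float32, m along the optical axis (not along the pixel's ray), 0 where there is no reading.
- imaging.calibration(name): a dict with "intrinsics" (3x3 intrinsics, pixels), "distortion" ([k1, k2, p1, p2, k3] as OpenCV has them; the pictures are not rectified), "eye" and "rotation" of the camera in the world; the wrist camera has in their place "hand_eye" (4x4, takes a point from camera to tool coordinates, whose origin is the TCP and whose axes are the flange's). Camera axes: x right, y down, z forward; pixel columns grow to the right and rows downward; lengths in m; the calibration is good to about 2 mm. A picture is of the moment at which its call begins: read the wrist's pose just before it. calibration takes no time and is no camera call.
- env.job_done(): hands the job in; it is judged then, once.
The state is a dict: "time_s": time; "joint_pos": joint angles; "joint_vel": joint speeds; "effort": joint torques, N m; "tcp_pos": TCP position; "ee_rot": TCP orientation; "force": force on the tool from outside, world axes, zero at the start; "wrist_torque": the same for the moment, N m; "width": finger opening in m; "finger_force": force on a finger pad.
Only numpy, scipy, OpenCV 4.12 (cv2) and the standard library are available. Lean on these libraries where they do the work, as an engineer would, in place of code of your own. Each camera call takes 0.05 s, during which the arm holds its last target. There are 200 camera calls.

## Working session

There is one attempt and no reset: what is moved stays moved. The work goes in short steps, Python scripts to look and compute and a shell command to move; the robot and the scene stay as the last step left them, time stands still between calls to the robot, and variables do not carry over. Pictures are saved under pics/ and viewed, at most 14 in all, crops included, and the job is handed in when it is done.

```bash
ls; mkdir -p pics
cat > h.py <<'E'
import numpy as np, cv2
from plant import env, imaging, status
from scipy.spatial.transform import Rotation as R
def cam(n):
    c=imaging.calibration(n); K=np.array(c["intrinsics"]); D=np.array(c["distortion"],float)
    if "hand_eye" in c:
        s=status.state(); T=np.eye(4); T[:3,:3]=rot(s); T[:3,3]=s["tcp_pos"]; T=T@np.array(c["hand_eye"])
        return K,D,T[:3,:3],T[:3,3]
    return K,D,np.array(c["rotation"]),np.array(c["eye"])
def rot(s):
    e=np.array(s["ee_rot"],float)
    return e if e.shape==(3,3) else R.from_euler("xyz",e,degrees=True).as_matrix()
def ray(C,px):
    K,D,Rm,e=C; p=cv2.undistortPoints(np.array(px,float).reshape(-1,1,2),K,D).reshape(-1,2)
    return np.c_[p,np.ones(len(p))]@Rm.T
def plane(C,px,z):
    d=ray(C,px); return C[3]+d*((z-C[3][2])/d[:,2])[:,None]
def proj(C,P):
    K,D,Rm,e=C; P=np.atleast_2d(P)
    return cv2.projectPoints((P-e)@Rm,np.zeros(3),np.zeros(3),K,D)[0].reshape(-1,2)
def cloud(C,depth,us,vs):
    d=ray(C,np.c_[us,vs]); return C[3]+d*depth[vs,us][:,None]
def snap(n,name):
    C=cam(n); im,de=imaging.grab_frame(n); cv2.imwrite(f"pics/{name}.png",im[:,:,::-1]); np.save(f"pics/{name}.npy",de); return C,im,de
E
python3 - <<'E'
from h import *
s=status.state(); print(s)
for n in("scene","top","wrist"):
    C,im,de=snap(n,n+"0"); print(n,C[3],C[2].round(3).tolist(),C[0].tolist(),(de>0).mean())
E
```

```text
pics
plant.py
steer.py
{'time_s': 0.0, 'joint_pos': array([ 82.70690206,  29.12701747, -13.60876538,  86.00866186,
         7.20216382,  65.82784557,  -8.86937561]), 'joint_vel': array([-0.05549028, -0.01490067, -0.03829711, -0.07517393,  0.00319088,
       -0.08100543,  0.04760562]), 'effort': array([ 3.99428627e-04, -6.20610595e+01, -2.18672834e+00, -2.49657404e+01,
        1.27164202e-02,  1.19362571e-02,  4.21610889e-05]), 'tcp_pos': array([ 0.14398402, -0.60766595,  0.23041369]), 'ee_rot': array([-1.79895337e+02,  2.17459396e-03,  1.33385002e+01]), 'force': array([ 1.19026357, -0.78137037, -1.14747988]), 'wrist_torque': array([-0.01661622, -0.0306611 ,  0.03187252]), 'finger_force': 0.0, 'width': 0.08545565056715689}
scene [-0.43678065  0.38521808  0.68260477] [-124.382, 0.63, -117.757] [[369.2875754236456, 0.0, 319.7515506973533], [0.0, 369.2875754236456, 205.93469504314953], [0.0, 0.0, 1.0]] 0.99597265625
top [ 0.20018859 -0.02428691  0.98697151] [-169.084, -0.107, -89.334] [[376.03498919824193, 0.0, 320.6998962310581], [0.0, 376.03498919824193, 198.63749789258634], [0.0, 0.0, 1.0]] 0.99602734375
wrist [ 0.21824528 -0.58950349  0.37254846] [[0.231, -0.929, -0.289], [-0.973, -0.221, -0.067], [-0.002, 0.297, -0.955]] [[328.2705714195309, 0.0, 321.8789690270527], [0.0, 328.2705714195309, 199.51041833252074], [0.0, 0.0, 1.0]] 0.99591015625
```

```bash
sed -i 's|return K,D,np.array(c\["rotation"\]),|return K,D,R.from_euler("xyz",c["rotation"],degrees=True).as_matrix(),|' h.py
```

```text
(no output)
```

View pics/top0.png

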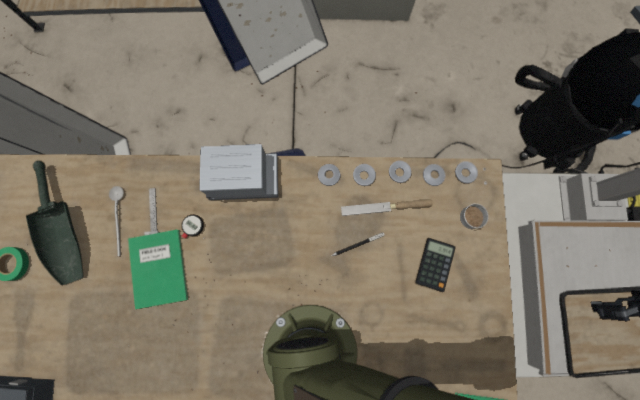

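View pics/scene0.png

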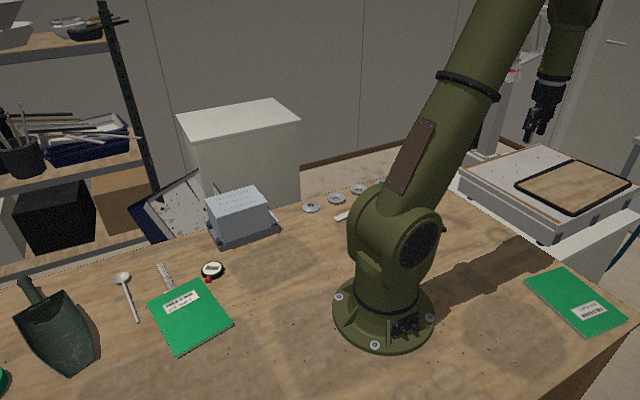

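Run:
```python
from h import *
im=cv2.imread("pics/top0.png")
cv2.imwrite("pics/crop1.png",cv2.resize(im[140:220,195:495],None,fx=2.66,fy=2.66,interpolation=cv2.INTER_CUBIC))
de=np.load("pics/top0.npy"); C=cam("top")
vs,us=np.mgrid[135:260,190:500]; us,vs=us.ravel(),vs.ravel()
P=cloud(C,de,us,vs)
hsv=cv2.cvtColor(im,cv2.COLOR_BGR2HSV)
# bench height
print("bench",np.median(P[(us>300)&(vs>225),2]))
g=((hsv[:,:,1]<45)&(hsv[:,:,2]>60)).astype(np.uint8); g[:150]=0;g[192:]=0;g[:,:312]=0;g[:,485:]=0
n,l,st,ce=cv2.connectedComponentsWithStats(g)
for i in range(1,n):
    if st[i,4]<60: continue
    c=ce[i]; x0,y0,w,h=st[i,:4]; c=(x0+w/2-.5,y0+h/2-.5)
    Q=plane(C,[c],.006)[0]; r=np.hypot(P[:,0]-Q[0],P[:,1]-Q[1])
    print(st[i],c,Q.round(4),[round(float(np.median(P[(r>a)&(r<b),2]))*1000,1) for a,b in((0,.008),(.012,.016),(.016,.02),(.02,.024),(.024,.029),(.034,.04))])
# unit
for a,b in((.105,.125),(.025,.045),(.015,.025)):
    m=(P[:,2]>a)&(P[:,2]<b)&(us<285)
    if m.sum()>10: print(a,m.sum(),cv2.minAreaRect(P[m][:,:2].astype(np.float32)))
```

```text
bench 0.0012166320208002457
[ 312  150  173    8 1223] (np.float64(398.0), np.float64(153.5)) [ 0.5174 -0.2335  0.006 ] [nan, 1.2, 1.1, 2.6, 2.7, 5.9]
[389 160  23  23 362] (np.float64(400.0), np.float64(171.0)) [ 0.4681 -0.2375  0.006 ] [1.4, 8.1, 10.0, 11.2, 12.1, 1.0]
[455 161  23  23 369] (np.float64(466.0), np.float64(172.0)) [ 0.4679 -0.4183  0.006 ] [1.2, 8.6, 10.2, 11.3, 12.6, 1.1]
[318 164  23  22 360] (np.float64(329.0), np.float64(174.5)) [ 0.4558 -0.0455  0.006 ] [0.8, 11.9, 11.9, 10.1, 7.8, 1.1]
[353 164  23  22 364] (np.float64(364.0), np.float64(174.5)) [ 0.457  -0.1398  0.006 ] [0.8, 7.5, 9.7, 11.5, 12.9, 0.8]
[423 164  23  22 361] (np.float64(434.0), np.float64(174.5)) [ 0.4596 -0.3298  0.006 ] [1.3, 13.0, 12.2, 10.4, 8.3, 0.9]
0.105 2766 ((0.4452474117279053, 0.19561538100242615), (0.11163872480392456, 0.14994792640209198), 3.0081372261047363)
0.025 506 ((0.4443666934967041, 0.18533706665039062), (0.11017949134111404, 0.1844026744365692), 3.732349395751953)
0.015 308 ((0.3825545012950897, 0.19510163366794586), (0.09584537148475647, 0.2981233298778534), 33.666358947753906)
  return _methods._mean(a, axis=axis, dtype=dtype,
  ret = ret.dtype.type(ret / rcount)
```

View pics/crop1.png

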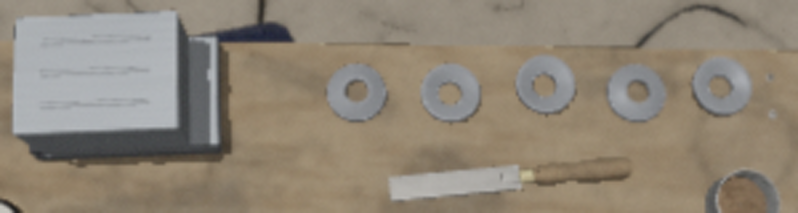

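```bash
cat >> h.py <<'E'
def go(x,y,z,yaw=None):
    "tool-axes delta from the measured pose to a target; turn comes after the shift"
    s=status.state(); Rm=rot(s); d=Rm.T@(np.array([x,y,z])-s["tcp_pos"]); y0=s["ee_rot"][2]
    t=0 if yaw is None else -((yaw-y0+90)%180-90)
    print("from",np.round(s["tcp_pos"],4),"yaw",round(y0,2),"-> d",d.round(4),"turn",round(t,1),"F",np.round(s["force"],1),"w",round(s["width"],4))
E
python3 - <<'E'
from h import *
im=cv2.imread("pics/top0.png");de=np.load("pics/top0.npy"); C=cam("top")
def reg(u0,u1,v0,v1):
    vs,us=np.mgrid[v0:v1,u0:u1]; us,vs=us.ravel(),vs.ravel(); P=cloud(C,de,us,vs); return P
P=reg(335,440,193,222); P=P[(P[:,2]>.005)&(P[:,2]<.03)]
r=cv2.minAreaRect(P[:,:2].astype(np.float32)); print("spat",r)
H=P[P[:,2]>.014]; print("handle",cv2.minAreaRect(H[:,:2].astype(np.float32)),np.percentile(H[:,2],[50,95]))
for n,Q in(("all",P),("handle",H)):
    c=Q[:,:2].mean(0); w,v=np.linalg.eigh(np.cov(Q[:,:2].T)); d=v[:,1]*np.sign(-v[1,1]); t=(Q[:,:2]-c)@d
    print(n,c,"dir -y",d,np.degrees(np.arctan2(-d[0],d[1])*-1),"extent",t.min(),t.max(),"tip",c+d*t.min(),"end",c+d*t.max())
P=reg(190,290,135,210); T=P[(P[:,2]>.110)&(P[:,2]<.12)]; print("top",cv2.minAreaRect(T[:,:2].astype(np.float32)),np.median(T[:,2]))
L=P[(P[:,2]>.031)&(P[:,2]<.041)&(P[:,1]<.125)]; print("lip",cv2.minAreaRect(L[:,:2].astype(np.float32)),np.median(L[:,2]))
E
A='[[0,0,0,-6.86,0.085],[0,0,0,-6.86,0.085],[0,0,0,-6.86,0.085],[0,0,0,-6.86,0.085]]'
python3 steer.py '[[0,0,0,-6.86,0.085],[0,0,0,-6.86,0.085],[0,0,0,-6.86,0.085],[0,0,0,-6.86,0.085]]' 110; python3 steer.py '[[0,0,0,-6.86,0.085],[0,0,0,-6.86,0.085],[0,0,0,-6.86,0.085],[0,0,0,-6.86,0.085]]'; python3 steer.py '[[0,0,0,-6.86,0.085],[0,0,0,-6.86,0.085],[0,0,0,-6.86,0.085],[0,0,0,-6.86,0.085],[0,0,0,0,0.085]]'
python3 -c "
from h import *
go(.3744,-.2363,.15,95.6)"
```

```text
time_s: 0.48
tcp_pos: [0.1441, -0.6079, 0.2309]
ee_rot: [-180.0, -0.0, 41.1]
force: [-0.4, 0.1, -0.7]
width: 0.0849
finger_force: 0.0
time_s: 0.82
tcp_pos: [0.144, -0.608, 0.231]
ee_rot: [-180.0, -0.0, 68.6]
force: [-0.0, 0.4, -0.8]
width: 0.085
finger_force: 0.0
time_s: 1.23
tcp_pos: [0.1439, -0.608, 0.2308]
ee_rot: [180.0, -0.1, 95.9]
force: [0.1, -0.3, 0.2]
width: 0.085
finger_force: 0.0
from [ 0.1439 -0.608   0.2308] yaw 95.95 -> d [0.3457 0.2678 0.0811] turn 0.3 F [ 0.1 -0.3  0.2] w 0.085
```

```bash
python3 steer.py '[[0.0288,0.0223,0.0067,0,0.085],[0.0288,0.0223,0.0067,0,0.085],[0.0288,0.0223,0.0067,0,0.085],[0.0288,0.0223,0.0067,0,0.085]]' >/dev/null
python3 steer.py '[[0.0288,0.0223,0.0067,0,0.085],[0.0288,0.0223,0.0067,0,0.085],[0.0288,0.0223,0.0067,0,0.085],[0.0288,0.0223,0.0067,0,0.085]]' >/dev/null
python3 steer.py '[[0.0288,0.0223,0.0067,0,0.085],[0.0288,0.0223,0.0067,0,0.085],[0.0288,0.0223,0.0067,0,0.085],[0.0288,0.0223,0.0067,0,0.085],[0,0,0,0,0.05]]'
python3 steer.py '[[0,0,0,0,0.05],[0,0,0,0,0.05],[0,0,0,0,0.05]]'
python3 - <<'E'
from h import *
go(.3744,-.2363,.02,95.6)
C,im,de=snap("wrist","w1")
vs,us=np.mgrid[0:400:2,0:640:2]; us,vs=us.ravel(),vs.ravel(); P=cloud(C,de,us,vs)
print("bench",np.median(P[(P[:,2]<.01)&(P[:,2]>-.01),2]))
H=P[(P[:,2]>.012)&(P[:,2]<.03)&(abs(P[:,0]-.375)<.03)&(P[:,1]<-.2)&(P[:,1]>-.33)]
print(len(H)); 
for a in np.arange(-.32,-.2,.02):
    q=H[abs(H[:,1]-a)<.01]; print(round(a,3),len(q),q[:,0].min().round(4) if len(q) else 0,q[:,0].max().round(4) if len(q) else 0,np.median(q[:,2]) if len(q) else 0)
# finger tip heights
K,D,Rm,e=C; he=np.array(imaging.calibration("wrist")["hand_eye"])
print(he.round(3).tolist())
E
```

```text
time_s: 2.32
tcp_pos: [0.3802, -0.231, 0.1508]
ee_rot: [179.8, -0.1, 96.0]
force: [0.0, -0.2, 0.3]
width: 0.0752
finger_force: 0.0
time_s: 2.57
tcp_pos: [0.3758, -0.2389, 0.1509]
ee_rot: [-180.0, 0.0, 95.5]
force: [0.5, -0.1, 0.4]
width: 0.0501
finger_force: 0.0
from [ 0.3758 -0.2389  0.1509] yaw 95.45 -> d [ 0.0028 -0.0011  0.1309] turn -0.1 F [ 0.5 -0.1  0.4] w 0.0501
bench -0.000637725423639518
533
-0.32 12 0.3738 0.389 0.017733123262313383
-0.3 95 0.3702 0.3905 0.01907872389655263
-0.28 112 0.3688 0.3886 0.018438875536964994
-0.26 103 0.3685 0.3866 0.017124054182402926
-0.24 102 0.3667 0.383 0.016866114861935233
-0.22 87 0.3663 0.3824 0.014971188272938418
[[0.0, -0.955, -0.297, 0.077], [1.0, 0.0, 0.001, 0.0], [-0.001, -0.297, 0.955, -0.142], [0.0, 0.0, 0.0, 1.0]]
```

View pics/w1.png

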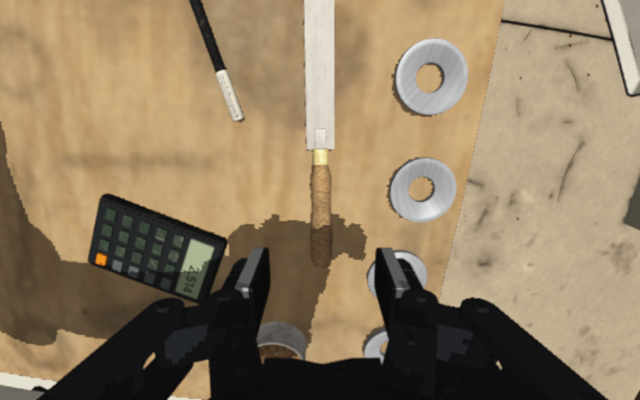

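```bash
python3 steer.py '[[0,-0.001,0.036,0,0.05],[0,0,0.036,0,0.05],[0,0,0.036,0,0.05],[0,0,0.030,0,0.05],[0,0,0.008,0,0.05]]'
python3 steer.py '[[0,0,0,0,0.05],[0,0,0,0,0.0],[0,0,0,0,0],[0,0,0,0,0],[0,0,0,0,0]]' 110
python3 steer.py '[[0,0,0,0,0.0],[0,0,0,0,0],[0,0,0,0,0],[0,0,0,0,0]]'
```

```text
time_s: 3.03
tcp_pos: [0.373, -0.2381, 0.0016]
ee_rot: [-179.8, -0.2, 95.5]
force: [-0.4, 0.5, 1.2]
width: 0.05
finger_force: 0.0
time_s: 3.45
tcp_pos: [0.3762, -0.2388, 0.0068]
ee_rot: [179.9, 0.1, 95.6]
force: [-1.1, 1.3, 8.1]
width: 0.0153
finger_force: 107.8
time_s: 3.78
tcp_pos: [0.3762, -0.2388, 0.0068]
ee_rot: [179.9, 0.1, 95.6]
force: [-1.0, 0.2, 7.1]
width: 0.0147
finger_force: 107.8
```

```bash
python3 steer.py '[[0,0,-0.01,0,0],[0,0,-0.03,0,0],[0,0,-0.03,0,0],[0,0,0,0,0],[0,0,0,0,0]]'
python3 - <<'E'
from h import *
s=status.state(); print(s["wrist_torque"])
C,im,de=snap("wrist","w2"); Rm=rot(s)
vs,us=np.mgrid[0:260,270:370]; us,vs=us.ravel(),vs.ravel(); P=cloud(C,de,us,vs)
m=P[:,2]>.045; Q=(P[m]-s["tcp_pos"])@Rm
for a in np.arange(-.05,.2,.02):
    q=Q[abs(Q[:,0]-a)<.01]
    if len(q): print(round(a,3),len(q),"y",q[:,1].min().round(4),q[:,1].max().round(4),"z",np.median(q[:,2]).round(4))
print("tip",Q[:,0].max(), s["tcp_pos"])
E
```

```text
time_s: 4.2
tcp_pos: [0.3765, -0.2391, 0.0773]
ee_rot: [179.8, 0.2, 95.6]
force: [0.8, 0.4, -1.2]
width: 0.0145
finger_force: 108.4
[ 0.00598516  0.0036703  -0.0457848 ]
0.01 1502 y -0.0199 0.0206 z -0.0089
0.03 1665 y -0.012 0.0117 z -0.0053
0.05 2531 y -0.0121 0.012 z -0.0022
0.07 2872 y -0.0122 0.0118 z -0.0015
0.09 3075 y -0.0121 0.0118 z -0.0011
0.11 2326 y -0.0123 0.0119 z -0.0008
tip 0.11444845582454996 [ 0.37645041 -0.23908242  0.07729389]
```

View pics/w2.png

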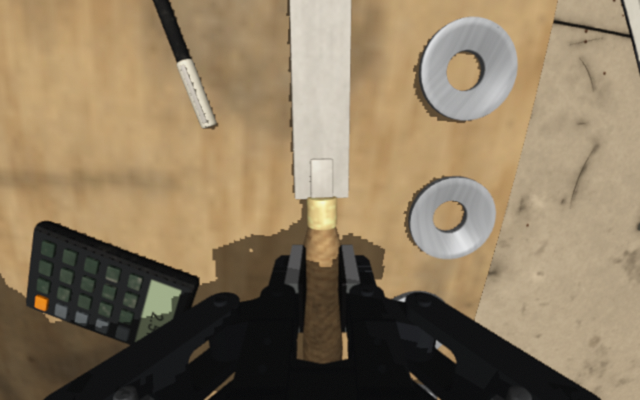

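```bash
python3 steer.py '[[0,0,0,2.7,0],[0,0,0,0,0],[0,0,0,0,0]]' >/dev/null
python3 -c "
from h import *
go(.4607,-.1096,.06,92.9)"
```

```text
from [ 0.3749 -0.2378  0.0744] yaw 93.02 -> d [0.1235 0.0924 0.0144] turn 0.1 F [ 0.9 -0.9 -1.2] w 0.0146
```

```bash
python3 steer.py '[[0.031,0.023,0.0036,0.1,0],[0.031,0.023,0.0036,0,0],[0.031,0.023,0.0036,0,0],[0.031,0.0234,0.0036,0,0],[0,0,0,0,0]]' >/dev/null
python3 steer.py '[[0,0,0,0,0],[0,0,0,0,0]]'
python3 - <<'E'
from h import *
go(.4607,-.1096,.028,92.9)
# blade and unit in top view
C,im,de=snap("top","t2"); C2,im2,de2=snap("wrist","w3")
for n,C,de,(u0,u1,v0,v1) in(("top",C,de,(190,420,135,230)),("wrist",C2,de2,(0,640,0,260))):
    vs,us=np.mgrid[v0:v1,u0:u1]; us,vs=us.ravel(),vs.ravel(); P=cloud(C,de,us,vs)
    T=P[(P[:,2]>.110)&(P[:,2]<.12)&(P[:,1]>.1)]; L=P[(P[:,2]>.032)&(P[:,2]<.040)&(P[:,1]<.135)&(P[:,1]>.08)]
    B=P[(P[:,2]>.045)&(P[:,2]<.075)&(P[:,1]<.09)&(P[:,1]>-.06)&(abs(P[:,0]-.456)<.03)]
    for k,Q in(("top",T),("lip",L),("blade",B)):
        if len(Q)>20: print(n,k,len(Q),np.median(Q[:,2]).round(4),cv2.minAreaRect(Q[:,:2].astype(np.float32)), "ymax",np.percentile(Q[:,1],[1,99]).round(4))
E
```

```text
time_s: 5.08
tcp_pos: [0.4608, -0.1093, 0.0599]
ee_rot: [-179.9, -0.0, 93.0]
force: [-1.4, -0.3, -0.7]
width: 0.0147
finger_force: 108.4
from [ 0.4608 -0.1093  0.0599] yaw 92.98 -> d [-0.0003 -0.      0.0319] turn 0.1 F [-1.4 -0.3 -0.7] w 0.0147
top top 2712 0.1145 ((0.4453484117984772, 0.19529561698436737), (0.11168871074914932, 0.1498284786939621), 2.9786479473114014) ymax [0.1211 0.2683]
top lip 423 0.0364 ((0.4493137300014496, 0.11429016292095184), (0.11075426638126373, 0.04165123403072357), 2.175745725631714) ymax [0.0922 0.1238]
top blade 396 0.0619 ((0.45496034622192383, -0.0035694241523742676), (0.0244313832372427, 0.11318131536245346), 3.2838945388793945) ymax [-0.0594  0.0527]
wrist blade 9448 0.0612 ((0.45613136887550354, -0.028207935392856598), (0.024033883586525917, 0.06450220942497253), 3.0339674949645996) ymax [-0.0593  0.0031]
```

View pics/w3.png

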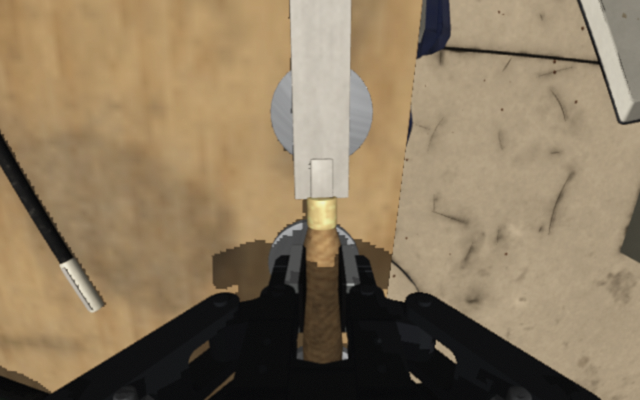

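```bash
python3 steer.py '[[0,0,0.0162,0,0],[0,0,0.0162,0,0],[0,0,0,0,0],[0,0,0,0,0]]'
python3 steer.py '[[0.015,0,0,0,0],[0.015,0,0,0,0],[0.01,0,0,0,0],[0,0,0,0,0]]'
python3 steer.py '[[0.01,0,0,0,0],[0.008,0,0,0,0],[0,0,0,0,0],[0,0,0,0,0]]'
```

```text
time_s: 5.52
tcp_pos: [0.4603, -0.1105, 0.0278]
ee_rot: [-179.9, -0.0, 92.8]
force: [0.1, 0.2, 0.5]
width: 0.0145
finger_force: 108.4
time_s: 5.85
tcp_pos: [0.4598, -0.0677, 0.029]
ee_rot: [179.9, -0.0, 93.0]
force: [-0.2, -0.2, -1.1]
width: 0.0145
finger_force: 108.4
time_s: 6.18
tcp_pos: [0.4586, -0.0513, 0.0282]
ee_rot: [180.0, 0.0, 92.9]
force: [0.3, 0.5, -0.7]
width: 0.0149
finger_force: 108.4
```

```bash
python3 steer.py '[[0,0,-0.006,0,0],[0,0,-0.008,0,0],[0.001,0,-0.008,0,0],[0.001,0,-0.008,0,0],[0.001,0,-0.008,0,0]]'
python3 steer.py '[[0.002,0,-0.008,0,0],[0.002,0,-0.008,0,0],[0.002,0,-0.007,0,0],[0.002,0,-0.007,0,0],[0.002,0,-0.007,0,0]]'
python3 - <<'E'
from h import *
s=status.state(); print(s["wrist_torque"])
C,im,de=snap("scene","s2"); C,im,de=snap("top","t3")
vs,us=np.mgrid[130:215,180:420]; us,vs=us.ravel(),vs.ravel(); P=cloud(C,de,us,vs)
B=P[(abs(P[:,0]-.455)<.014)&(P[:,1]<.16)&(P[:,1]>-.05)&(P[:,2]>.05)]
for a in np.arange(-.03,.28,.02):
    q=P[(abs(P[:,0]-.455)<.01)&(abs(P[:,1]-a)<.006)&(P[:,2]>.02)]
    if len(q): print(round(a,3),np.median(q[:,2]).round(4))
E
```

```text
time_s: 6.6
tcp_pos: [0.4582, -0.0489, 0.0671]
ee_rot: [-180.0, 0.0, 92.8]
force: [-0.1, -0.7, -2.2]
width: 0.0146
finger_force: 108.3
time_s: 7.02
tcp_pos: [0.4579, -0.0381, 0.1039]
ee_rot: [180.0, -0.0, 92.9]
force: [0.9, -0.2, -3.7]
width: 0.0149
finger_force: 108.3
[-0.29957989 -0.04181795  0.0301738 ]
-0.03 0.1064
-0.01 0.1113
0.01 0.1073
0.03 0.1064
0.05 0.1045
0.07 0.1035
0.09 0.1026
0.11 0.1018
0.13 0.1037
0.15 0.1265
0.17 0.1669
0.19 0.1613
0.21 0.1518
0.23 0.142
0.25 0.1325
0.27 0.1231
```

```bash
python3 -c "
import cv2
im=cv2.imread('pics/s2.png')[120:290,150:420]; cv2.imwrite('pics/s2c.png',cv2.resize(im,None,fx=2.8,fy=2.8))"
```

View pics/s2c.png

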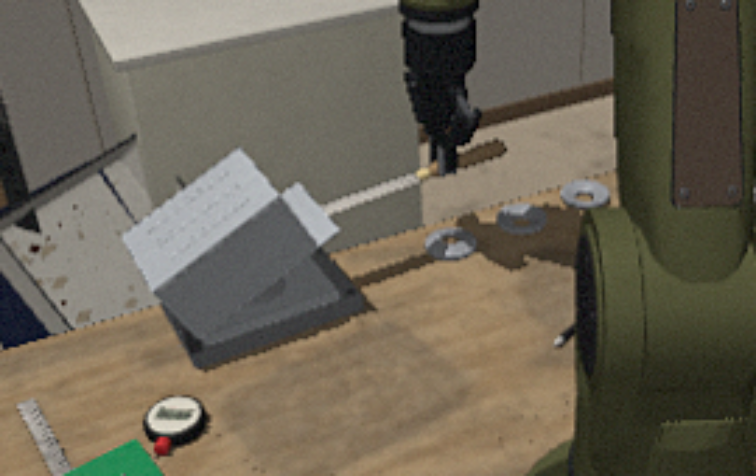

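```bash
python3 steer.py '[[0,0,0,0,0],[0.011,0,-0.017,0,0],[0.011,0,-0.017,0,0],[0.0115,0,-0.011,0,0],[0.0115,0,-0.011,0,0]]'
python3 steer.py '[[0.0135,0,-0.009,0,0],[0.0135,0,-0.009,0,0],[0.015,0,-0.007,0,0],[0.015,0,-0.006,0,0],[0,0,0,0,0]]'
python3 steer.py '[[0.0157,0,-0.003,0,0],[0.0157,0,-0.003,0,0],[0.012,0,0,0,0],[0.012,0,0,0,0],[0,0,0,0,0]]'
python3 - <<'E'
from h import *
s=status.state(); print(s["wrist_torque"])
C,im,de=snap("scene","s3"); im=cv2.imread('pics/s3.png')[60:290,120:420]; cv2.imwrite('pics/s3c.png',cv2.resize(im,None,fx=2.4,fy=2.4))
E
```

```text
time_s: 7.53
tcp_pos: [0.4553, 0.0064, 0.1593]
ee_rot: [-180.0, 0.0, 92.8]
force: [-0.4, -1.3, -2.2]
width: 0.0148
finger_force: 108.3
time_s: 7.95
tcp_pos: [0.4532, 0.0673, 0.1914]
ee_rot: [179.9, -0.1, 93.1]
force: [-0.2, 0.1, -0.9]
width: 0.0147
finger_force: 108.5
time_s: 8.37
tcp_pos: [0.4499, 0.1209, 0.196]
ee_rot: [180.0, -0.1, 93.0]
force: [0.0, -0.4, -1.1]
width: 0.0149
finger_force: 110.7
[ 0.07385693  0.04790945 -0.05609815]
```

View pics/s3c.png

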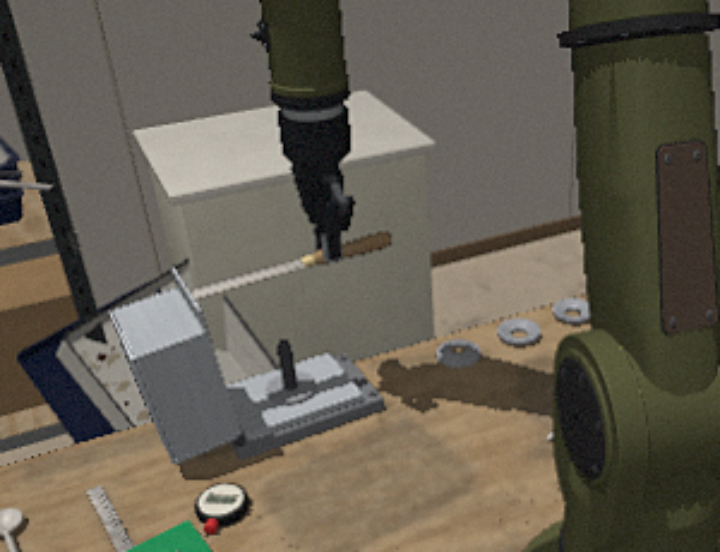

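```bash
python3 steer.py '[[-0.03,0,0,0,0],[-0.038,0,0,0,0],[-0.038,0,0,0,0],[-0.038,0,0,0,0],[-0.038,0,0,0,0]]'
python3 steer.py '[[-0.035,0,0.01,-2.7,0],[0,0,0,0,0],[0,0,0,0,0]]' >/dev/null
python3 -c "
from h import *
go(.374,-.2388,.045,95.6)"
```

```text
time_s: 8.83
tcp_pos: [0.4586, -0.066, 0.1959]
ee_rot: [-180.0, 0.0, 92.8]
force: [1.2, -0.1, -1.4]
width: 0.0149
finger_force: 110.9
from [ 0.4599 -0.1014  0.1851] yaw 95.2 -> d [-0.1291 -0.0977  0.1403] turn -0.4 F [ 0.7  1.6 -1. ] w 0.0144
```

```bash
python3 steer.py '[[-0.0215,-0.0163,0.0234,-0.4,0],[-0.0215,-0.0163,0.0234,0,0],[-0.0215,-0.0163,0.0234,0,0],[-0.0215,-0.0163,0.0234,0,0],[-0.0215,-0.0163,0.0234,0,0]]'
python3 steer.py '[[-0.0215,-0.0163,0.0234,0,0],[0,0,0.01,0,0],[0,0,0.01,0,0],[0,0,0.008,0,0],[0,0,0,0,0]]'
python3 steer.py '[[0,0,0.006,0,0],[0,0,0.003,0,0],[0,0,0,0,0]]'
```

```text
time_s: 9.5
tcp_pos: [0.3904, -0.2134, 0.0685]
ee_rot: [179.9, -0.0, 96.0]
force: [0.3, -0.3, -0.9]
width: 0.0149
finger_force: 110.9
time_s: 9.92
tcp_pos: [0.3767, -0.2355, 0.0167]
ee_rot: [-179.9, -0.1, 96.0]
force: [-0.7, -0.5, -0.3]
width: 0.0146
finger_force: 110.9
time_s: 10.17
tcp_pos: [0.3771, -0.236, 0.0086]
ee_rot: [180.0, 0.0, 96.0]
force: [-0.2, 0.1, -1.4]
width: 0.0144
finger_force: 110.9
```

```bash
python3 steer.py '[[0,0,0,0,0.025],[0,0,0,0,0.04],[0,0,0,0,0.05],[0,0,0,0,0.05],[0,0,-0.02,0,0.05]]' 60
python3 steer.py '[[0,0,-0.035,0,0.08],[0,0,-0.035,0,0.08],[0,0,-0.035,0,0.08],[0,0,0,0,0.08]]'
cat >> h.py <<'E'
def washers():
    C,im,de=snap("top","tw%d"%(status.state()["time_s"]*100)); out=[]
    hsv=cv2.cvtColor(im,cv2.COLOR_RGB2HSV)
    vs,us=np.mgrid[150:215,280:500]; us,vs=us.ravel(),vs.ravel(); P=cloud(C,de,us,vs)
    ok=(P[:,2]>.004)&(P[:,2]<.016)&(hsv[vs,us,1]<60)
    g=np.zeros(de.shape,np.uint8); g[vs[ok],us[ok]]=1
    n,l,st,ce=cv2.connectedComponentsWithStats(g)
    for i in range(1,n):
        if st[i,4]<100: continue
        Q=P[l[vs,us]==i]; (c,sz,a)=cv2.minAreaRect(Q[:,:2].astype(np.float32))
        if max(sz)>.08: print("other",np.round(c,4),np.round(sz,3),round(a,1)); continue
        c=cv2.minEnclosingCircle(Q[:,:2].astype(np.float32))
        m=(Q[:,:2].max(0)+Q[:,:2].min(0))/2; r=np.hypot(*(P[:,:2]-m).T)
        f="C" if np.median(P[(r>.012)&(r<.018),2])>np.median(P[(r>.023)&(r<.029),2]) else "D"
        print(f,m.round(4),"circ",np.round(c[0],4),round(c[1],4))
E
python3 -c "
from h import *
washers(); s=status.state(); print(s['tcp_pos'],s['ee_rot'],s['time_s'])"
```

```text
time_s: 10.58
tcp_pos: [0.3757, -0.2357, 0.0271]
ee_rot: [-179.8, -0.1, 96.0]
force: [0.1, 0.2, -0.2]
width: 0.0501
finger_force: 0.0
time_s: 10.92
tcp_pos: [0.3796, -0.2373, 0.1391]
ee_rot: [179.6, 0.3, 96.0]
force: [0.6, -0.8, 0.6]
width: 0.0798
finger_force: 0.0
D [ 0.4655 -0.2359] circ [ 0.4671 -0.2371] 0.0326
C [ 0.4561 -0.0441] circ [ 0.4567 -0.0472] 0.033
D [ 0.4558 -0.139 ] circ [ 0.4553 -0.1396] 0.0313
other [ 0.3618 -0.1445] [0.025 0.139] 2.0
[ 0.37852641 -0.23743692  0.13673691] [179.71930825   0.2556458   95.90749165] 10.9667
```

Run:
```python
from h import *
import glob
f=sorted(glob.glob("pics/tw*.npy"))[-1]; de=np.load(f); C=cam("top")
vs,us=np.mgrid[120:230,170:300]; us,vs=us.ravel(),vs.ravel(); P=cloud(C,de,us,vs)
P=P[np.isfinite(P).all(1)]
A=P[(np.hypot(P[:,0]-.4455,P[:,1]-.19)<.025)&(P[:,2]>.08)]
print("arbor",len(A),A.mean(0),A.min(0),A.max(0)); T=A[A[:,2]>.1]; print(len(T),T.mean(0), (T.min(0)+T.max(0))/2)
S=P[(np.hypot(P[:,0]-.4455,P[:,1]-.19)<.045)&(P[:,2]>.0365)&(P[:,2]<.042)]
print("seat",len(S),(S.min(0)+S.max(0))/2,S.max(0)-S.min(0),cv2.minEnclosingCircle(S[:,:2].astype(np.float32)),np.median(S[:,2]))
Cv=P[(P[:,2]>.12)]; print("cover",Cv.min(0),Cv.max(0))
go(.4565,-.1395,.05,93)
```

```text
arbor 47 [0.44324405 0.18812215 0.09706705] [0.43653708 0.18191973 0.08220888] [0.45388003 0.1969962  0.10778864]
20 [0.44499451 0.18957939 0.10304896] [0.44468498 0.18996274 0.10397079]
seat 293 [0.44620742 0.18709009 0.03917649] [0.05982699 0.07318295 0.0053391 ] ((0.4470396339893341, 0.18769578635692596), 0.038854558020830154) 0.03866765128467531
cover [ 0.20018859 -0.02428691  0.12012201] [0.4942069  0.33320334 0.98697151]
from [ 0.3785 -0.2374  0.1367] yaw 95.91 -> d [0.0898 0.0872 0.0868] turn 2.9 F [ 0.8  0.5 -0.5] w 0.0798
```

```bash
python3 steer.py '[[0.0225,0.0218,0.0217,0,0.08],[0.0225,0.0218,0.0217,0,0.08],[0.0225,0.0218,0.0217,0,0.08],[0.0225,0.0218,0.0217,0,0.08],[0,0,0,0,0.08]]'
python3 steer.py '[[0,0,0.02,0,0.08],[0,0,0.015,0,0.08],[0,0,0,0,0.08]]'
python3 - <<'E'
from h import *
s=status.state();C,im,de=snap("wrist","w4")
go(.4565,-.1395,.002)
vs,us=np.mgrid[0:400,0:640]; us,vs=us.ravel(),vs.ravel(); P=cloud(C,de,us,vs); m=(P[:,2]>.004)&(P[:,2]<.016)&(abs(P[:,0]-.4565)<.045)&(abs(P[:,1]+.1395)<.045)
Q=P[m]; print(len(Q),Q.min(0),Q.max(0),(Q.min(0)+Q.max(0))/2)
E
```

```text
time_s: 11.38
tcp_pos: [0.4567, -0.1306, 0.0435]
ee_rot: [-180.0, -0.3, 96.5]
force: [0.9, 0.5, -0.3]
width: 0.0797
finger_force: 0.0
time_s: 11.63
tcp_pos: [0.4521, -0.1371, 0.0091]
ee_rot: [-179.7, -0.1, 96.0]
force: [-0.7, 1.0, 0.1]
width: 0.0797
finger_force: 0.0
from [ 0.4526 -0.1373  0.0104] yaw 96.01 -> d [-0.0026  0.0037  0.0083] turn 0 F [-0.4  0.1 -0.7] w 0.0803
9564 [ 0.42706948 -0.1667806   0.00400718] [ 0.48648511 -0.10653987  0.0132907 ] [ 0.45677729 -0.13666024  0.00864894]
```

View pics/w4.png

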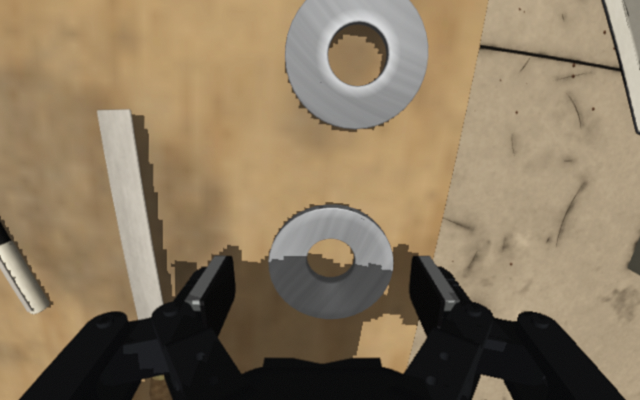

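```bash
python3 steer.py '[[0,0.004,0.004,0,0.08],[0,0,0.003,0,0.08],[0,0,0.0,0,0.08],[0,0,0.0,0,0.08]]'
python3 steer.py '[[0,0,0.003,0,0.08],[0,0,0.0,0,0.08],[0,0,0.0,0,0.08]]'
```

```text
time_s: 12.02
tcp_pos: [0.4583, -0.1377, 0.0052]
ee_rot: [180.0, 0.0, 95.9]
force: [0.0, 0.6, 0.3]
width: 0.0802
finger_force: 0.0
time_s: 12.27
tcp_pos: [0.4581, -0.1376, 0.002]
ee_rot: [180.0, 0.0, 95.9]
force: [0.1, -0.1, 0.3]
width: 0.0798
finger_force: 0.0
```

```bash
python3 steer.py '[[0,0,0,0,0.065],[0,0,0,0,0.05],[0,0,0,0,0.05],[0,0,0,0,0.05],[0,0,0,0,0.05]]' 60
python3 steer.py '[[0,0,-0.02,0,0.05],[0,0,-0.03,0,0.05],[0,0,-0.02,0,0.05],[0,0,0,0,0.05],[0,0,0,0,0.05]]'
python3 - <<'E'
from h import *
s=status.state();C,im,de=snap("wrist","w5"); Rm=rot(s)
vs,us=np.mgrid[0:400,0:640]; us,vs=us.ravel(),vs.ravel(); P=cloud(C,de,us,vs); Q=(P-s["tcp_pos"])@Rm
m=(abs(Q[:,0])<.04)&(abs(Q[:,1])<.027)&(abs(Q[:,2])<.03); Q=Q[m]
print("washer in tool:",len(Q),Q.min(0).round(4),Q.max(0).round(4)); 
for a in np.arange(-.03,.035,.006):
    q=Q[abs(Q[:,0]-a)<.003]
    if len(q)>3: print(round(a,3),len(q),np.median(q[:,2]).round(4),np.percentile(q[:,2],[5,95]).round(4))
go(.445,.19,.15,93)
E
```

```text
time_s: 12.68
tcp_pos: [0.4582, -0.1375, 0.0028]
ee_rot: [180.0, 0.1, 96.0]
force: [-2.3, 0.2, 13.3]
width: 0.0562
finger_force: 60.7
time_s: 13.1
tcp_pos: [0.4587, -0.1378, 0.0726]
ee_rot: [179.9, 0.1, 95.9]
force: [-0.5, -0.3, -1.2]
width: 0.0559
finger_force: 64.5
washer in tool: 10149 [-0.0293 -0.027  -0.0105] [0.0312 0.027  0.0035]
-0.03 86 -0.0083 [-0.0089 -0.0072]
-0.024 733 -0.0082 [-0.0091 -0.0069]
-0.018 1194 -0.007 [-0.0089 -0.0045]
-0.012 1490 -0.0051 [-0.0086  0.0007]
-0.006 1015 -0.0054 [-0.0088  0.0007]
-0.0 796 -0.0058 [-0.0088 -0.0022]
0.006 817 -0.006 [-0.0088 -0.0026]
0.012 1079 -0.0061 [-0.0088 -0.0027]
0.018 1207 -0.0069 [-0.0089 -0.0041]
0.024 1127 -0.008 [-0.0091 -0.0058]
0.03 605 -0.0079 [-0.0092 -0.0036]
from [ 0.458  -0.1378  0.0717] yaw 95.92 -> d [ 0.3273  0.0209 -0.0784] turn 2.9 F [ 0.4  0.6 -1.4] w 0.0561
```

```bash
python3 steer.py '[[0.031,0.003,-0.0185,0,0.05],[0.031,0.003,-0.0185,0,0.05],[0.031,0.003,-0.0185,0,0.05],[0.031,0.003,-0.0185,0,0.05]]' >/dev/null
python3 steer.py '[[0.031,0.003,-0.0185,0,0.05],[0.031,0.003,-0.0185,0,0.05],[0.031,0.003,-0.0185,0,0.05],[0,0,0,0,0.05],[0,0,0,0,0.05]]'
python3 - <<'E'
from h import *
C,im,de=snap("wrist","w6")
vs,us=np.mgrid[0:400,0:640]; us,vs=us.ravel(),vs.ravel(); P=cloud(C,de,us,vs)
A=P[(np.hypot(P[:,0]-.445,P[:,1]-.19)<.025)&(P[:,2]>.06)&(P[:,2]<.11)]
for a,b in((.098,.11),(.1015,.11),(.06,.095)):
    T=A[(A[:,2]>a)&(A[:,2]<b)]; print(a,len(T),T.min(0).round(4),T.max(0).round(4),((T.min(0)+T.max(0))/2).round(4))
go(.445,.19,.13,93)
E
```

```text
time_s: 13.9
tcp_pos: [0.4565, 0.0825, 0.2012]
ee_rot: [180.0, -0.0, 96.2]
force: [-0.8, -0.4, -1.9]
width: 0.0565
finger_force: 64.5
0.098 390 [0.4383 0.1845 0.098 ] [0.4529 0.1994 0.1058] [0.4456 0.1919 0.1019]
0.1015 249 [0.4394 0.1861 0.1015] [0.4508 0.1978 0.1058] [0.4451 0.192  0.1036]
0.06 82 [0.4379 0.1829 0.0601] [0.4539 0.2005 0.095 ] [0.4459 0.1917 0.0775]
from [0.4561 0.0806 0.2004] yaw 96.05 -> d [0.11   0.0006 0.0703] turn 3.0 F [ 0.3 -1.1 -0.3] w 0.0562
```

View pics/w6.png

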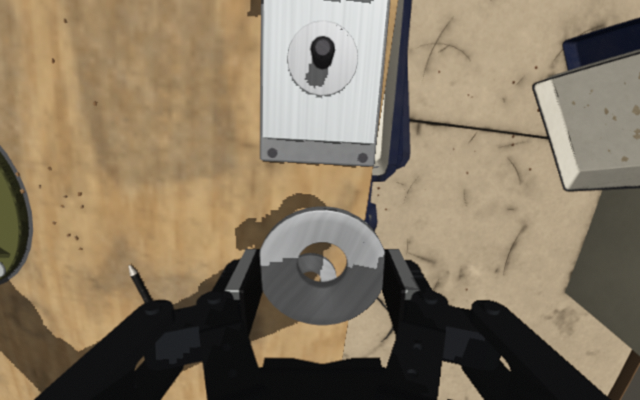

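```bash
python3 steer.py '[[0.0275,0,0,0,0.05],[0.0275,0,0.02,0,0.05],[0.0275,0,0.02,0,0.05],[0.0275,0,0.03,0,0.05],[0,0,0,0,0.05]]'
python3 steer.py '[[0,0,0,0,0.05],[0,0,0,0,0.05]]' >/dev/null; python3 -c "
from h import *
go(.445,.1905,.0435)"
```

```text
time_s: 14.37
tcp_pos: [0.4417, 0.1932, 0.1263]
ee_rot: [-179.6, -0.1, 96.3]
force: [-0.7, 0.0, -1.1]
width: 0.0565
finger_force: 64.8
from [0.4449 0.1882 0.1303] yaw 95.9 -> d [0.0024 0.0006 0.0868] turn 0 F [ 0.3  0.7 -0.1] w 0.0566
```

```bash
python3 steer.py '[[0.002,0,0.01,0,0.05],[0,0,0.015,0,0.05],[0,0,0.015,0,0.05],[0,0,0.015,0,0.05],[0,0,0.0,0,0.05]]'
python3 steer.py '[[0,0,0.012,0,0.05],[0,0,0.012,0,0.05],[0,0,0.006,0,0.05],[0,0,0.0,0,0.05],[0,0,0.0,0,0.05]]'
```

```text
time_s: 14.95
tcp_pos: [0.4444, 0.1896, 0.0744]
ee_rot: [-179.8, 0.1, 95.8]
force: [-1.1, -0.3, -1.5]
width: 0.0563
finger_force: 64.8
time_s: 15.37
tcp_pos: [0.4452, 0.1915, 0.0468]
ee_rot: [180.0, 0.0, 95.9]
force: [0.7, -0.2, -1.2]
width: 0.0561
finger_force: 64.8
```

```bash
python3 steer.py '[[0,0,0.003,0,0.05],[0,0,0.001,0,0.05],[0,0,0,0,0.05]]'
python3 steer.py '[[0,0,0,0,0.065],[0,0,0,0,0.08],[0,0,0,0,0.08],[0,0,-0.03,0,0.08],[0,0,-0.04,0,0.08]]'
python3 steer.py '[[-0.02,0,-0.04,0,0.08],[-0.04,0,-0.02,0,0.08],[-0.04,0,0,0,0.08],[-0.01,0,0,0,0.08],[0,0,0,0,0.08]]'
cat >> h.py <<'E'
def stack():
    C,im,de=snap("wrist","ws%d"%(status.state()["time_s"]*100))
    vs,us=np.mgrid[0:400,0:640]; us,vs=us.ravel(),vs.ravel(); P=cloud(C,de,us,vs); c=np.array([.4452,.191])
    r=np.hypot(P[:,0]-c[0],P[:,1]-c[1]); ok=(P[:,2]<.11)&(P[:,2]>.03)
    print("stack profile",[(round(a*1000),round(float(np.median(P[ok&(abs(r-a)<.0015),2])),4)) for a in(.014,.017,.02,.023,.026,.0285)])
    q=P[ok&(r>.012)&(r<.04)&(P[:,2]>.042)]
    if len(q): print("centre",((q.min(0)+q.max(0))/2).round(4),(q.max(0)-q.min(0)).round(4))
E
python3 -c "
from h import *
stack(); washers(); go(.4565,-.046,.05)"
```

```text
time_s: 15.62
tcp_pos: [0.4451, 0.1919, 0.0426]
ee_rot: [180.0, -0.0, 95.9]
force: [-0.7, 0.1, -1.1]
width: 0.0565
finger_force: 64.8
time_s: 16.03
tcp_pos: [0.4431, 0.1912, 0.111]
ee_rot: [-179.6, 0.1, 96.0]
force: [1.7, -0.4, -0.0]
width: 0.0801
finger_force: 0.0
time_s: 16.45
tcp_pos: [0.4562, 0.0824, 0.1684]
ee_rot: [-180.0, 0.1, 95.6]
force: [-0.9, 0.8, 0.2]
width: 0.08
finger_force: 0.0
stack profile [(14, 0.0447), (17, 0.046), (20, 0.0472), (23, 0.0486), (26, 0.0494), (28, 0.0493)]
centre [0.4455 0.1929 0.047 ] [0.0597 0.0603 0.01  ]
from [0.4559 0.0866 0.1683] yaw 95.88 -> d [-0.132  -0.0129  0.1182] turn 0 F [ 0.2 -0.4  0.8] w 0.0797
```

```bash
cat >> h.py <<'E'
def near(x,y,rad=.05):
    C,im,de=snap("wrist","wn%d"%(status.state()["time_s"]*100))
    vs,us=np.mgrid[0:400,0:640]; us,vs=us.ravel(),vs.ravel(); P=cloud(C,de,us,vs)
    hsv=cv2.cvtColor(im,cv2.COLOR_RGB2HSV)
    ok=(P[:,2]>.0045)&(P[:,2]<.016)&(hsv[vs,us,1]<70)
    g=np.zeros(de.shape,np.uint8); g[vs[ok],us[ok]]=1; n,l,st,ce=cv2.connectedComponentsWithStats(g)
    for i in range(1,n):
        if st[i,4]<400: continue
        Q=P[l[vs,us]==i]; a,b=np.percentile(Q[:,:2],.3,axis=0),np.percentile(Q[:,:2],99.7,axis=0); m=(a+b)/2
        r=np.hypot(*(P[:,:2]-m).T)
        f="C" if np.median(P[(r>.012)&(r<.018),2])>np.median(P[(r>.023)&(r<.029),2]) else "D"
        print(f,m.round(4),"size",(b-a).round(4),"px",st[i,:4])
E
python3 - <<'E'
from h import *
import glob
f=sorted(glob.glob("pics/tw*.npy"))[-1]; print(f); de=np.load(f); print(de[140:220:10,280:500:20].round(2))
E
python3 steer.py '[[-0.035,-0.003,0.005,0,0.08],[-0.035,-0.003,0.005,0,0.08],[-0.035,-0.003,0.005,0,0.08],[-0.02,-0.003,0.003,0,0.08],[0,0,0,0,0.08]]'
python3 -c "
from h import *
near(0,0); washers(); go(.4565,-.046,.02)"
```

```text
pics/tw1650.npy
[[0.25 0.23 0.22 0.22 0.22 0.22 1.86 1.87 0.2  1.86 1.86]
 [0.24 0.22 0.21 0.21 0.21 0.21 1.84 0.2  0.19 0.19 1.85]
 [0.24 0.22 0.21 0.2  0.2  0.2  0.2  0.19 0.18 0.18 0.18]
 [0.24 0.22 0.2  0.19 0.19 0.19 0.18 0.18 0.18 0.17 0.17]
 [0.25 0.22 0.2  0.19 0.18 0.18 0.18 0.18 0.18 0.17 0.17]
 [0.18 0.17 0.18 0.17 0.17 0.17 0.17 0.17 0.17 0.17 0.17]
 [0.16 0.16 0.16 0.17 0.17 0.16 0.17 0.17 0.17 0.17 0.17]
 [0.16 0.16 0.16 0.16 0.16 0.16 0.16 0.16 0.16 0.17 0.16]]
time_s: 16.97
tcp_pos: [0.4562, -0.0421, 0.149]
ee_rot: [-179.8, 0.0, 95.7]
force: [-0.8, 0.3, 0.5]
width: 0.0804
finger_force: 0.0
C [0.4499 0.0959] size [0.1113 0.0066] px [260  11 146  13]
D [ 0.4568 -0.0418] size [0.0577 0.058 ] px [290 154  66  64]
C [ 0.2724 -0.1188] size [0.0605 0.1332] px [ 89 174  74 134]
C [ 0.3583 -0.0998] size [0.0215 0.0534] px [202 209  21  54]
C [ 0.4666 -0.2208] size [0.0575 0.0369] px [287 335  55  28]
C [ 0.4529 -0.0401] circ [ 0.4556 -0.0436] 0.0295
C [ 0.3593 -0.1079] circ [ 0.3577 -0.108 ] 0.0337
from [ 0.457  -0.0378  0.15  ] yaw 95.98 -> d [-0.0083 -0.0013  0.13  ] turn 0 F [ 0.4 -0.1  0.1] w 0.0801
```

Run:
```python
from h import *
import glob
for n,f in(("wrist",sorted(glob.glob("pics/wn*.npy"))[-1]),("top",sorted(glob.glob("pics/tw*.npy"))[-1])):
    C=cam(n); de=np.load(f); vs,us=np.mgrid[0:400,0:640]; us,vs=us.ravel(),vs.ravel(); P=cloud(C,de,us,vs)
    for c in([.4568,-.0418],[.4568,-.0445]):
        r=np.hypot(*(P[:,:2]-c).T); print(n,c,[(int(a*1000),round(float(np.median(P[(abs(r-a)<.0015)&(P[:,2]<.03),2]))*1000,1)) for a in(.005,.014,.017,.02,.023,.026,.0285,.035)])
```

```text
wrist [0.4568, -0.0418] [(5, 0.2), (14, 12.0), (17, 11.7), (20, 11.0), (23, 9.7), (26, 8.7), (28, 7.6), (35, 0.4)]
wrist [0.4568, -0.0445] [(5, 0.7), (14, 10.8), (17, 10.7), (20, 10.7), (23, 10.2), (26, 8.7), (28, 7.2), (35, 0.7)]
top [0.4568, -0.0418] [(5, nan), (14, 13.2), (17, 11.5), (20, 9.3), (23, 8.9), (26, 7.2), (28, 3.9), (35, 0.4)]
top [0.4568, -0.0445] [(5, nan), (14, 12.9), (17, 12.6), (20, 10.3), (23, 9.2), (26, 8.0), (28, 6.9), (35, 0.6)]
  return _methods._mean(a, axis=axis, dtype=dtype,
  ret = ret.dtype.type(ret / rcount)
```

```bash
sed -i 's/r=np.hypot(\*(P\[:,:2\]-m).T)$/r=np.hypot(*(P[:,:2]-m).T)+(P[:,2]>.03)/' h.py
python3 steer.py '[[-0.0045,0,0.035,0,0.08],[0,0,0.035,0,0.08],[0,0,0.035,0,0.08],[0,0,0.025,0,0.08],[0,0,0,0,0.08]]' 
python3 steer.py '[[0,0,0.01,0,0.08],[0,0,0,0,0.08],[0,0,0,0,0.08]]' >/dev/null
python3 -c "
from h import *
near(0,0); go(.4568,-.0425,.003)"
```

```text
time_s: 17.48
tcp_pos: [0.4554, -0.0404, 0.0168]
ee_rot: [-179.7, -0.2, 96.2]
force: [0.1, 0.1, -0.1]
width: 0.0799
finger_force: 0.0
C [ 0.4569 -0.0417] size [0.0574 0.058 ] px [260 202 118 107]
C [ 0.3566 -0.0801] size [0.0181 0.0155] px [109 290  29  31]
C [ 0.2806 -0.1338] size [0.0159 0.0394] px [  0 332  36  62]
from [ 0.4583 -0.0423  0.0115] yaw 96.05 -> d [-0.0001 -0.0015  0.0085] turn 0 F [-0.2 -0.2 -0.4] w 0.0801
```

```bash
python3 steer.py '[[0.0005,-0.0015,0.005,0,0.08],[0,0,0.004,0,0.08],[0,0,0,0,0.08],[0,0,0,0,0.065],[0,0,0,0,0.05]]' 70
python3 steer.py '[[0,0,0,0,0.05],[0,0,0,0,0.05],[0,0,0,0,0.05]]'
python3 steer.py '[[0,0,-0.02,0,0.05],[0,0,-0.035,0,0.05],[0,0,-0.035,0,0.05],[0,0,0,0,0.05],[0,0,0,0,0.05]]'
cat >> h.py <<'E'
def held():
    s=status.state();C,im,de=snap("wrist","wh%d"%(s["time_s"]*100)); Rm=rot(s)
    vs,us=np.mgrid[0:400,0:640]; us,vs=us.ravel(),vs.ravel(); P=cloud(C,de,us,vs); Q=(P-s["tcp_pos"])@Rm
    Q=Q[(abs(Q[:,0])<.04)&(abs(Q[:,1])<.027)&(abs(Q[:,2])<.03)]
    print("held: n",len(Q),"x",Q[:,0].min().round(4),Q[:,0].max().round(4))
    for a in(-.028,-.022,-.015,.015,.022,.028):
        q=Q[(abs(Q[:,0]-a)<.002)&(abs(Q[:,1])<.008)]; print(a,len(q),np.median(q[:,2]).round(4) if len(q) else 0)
E
python3 -c "
from h import *
held(); go(.445,.19,.13)"
```

```text
time_s: 18.2
tcp_pos: [0.456, -0.0431, 0.0014]
ee_rot: [180.0, 0.0, 95.9]
force: [1.5, 0.1, 5.9]
width: 0.058
finger_force: 4.4
time_s: 18.45
tcp_pos: [0.4566, -0.0432, 0.004]
ee_rot: [179.8, 0.1, 96.0]
force: [-6.4, 0.4, 40.5]
width: 0.0501
finger_force: 24.2
time_s: 18.87
tcp_pos: [0.4571, -0.0434, 0.093]
ee_rot: [179.8, 0.1, 95.9]
force: [0.4, 0.6, -0.6]
width: 0.0501
finger_force: 0.0
held: n 1371 x -0.0104 0.0128
-0.028 0 0
-0.022 0 0
-0.015 0 0
0.015 0 0
0.022 0 0
0.028 0 0
from [ 0.4561 -0.0436  0.0918] yaw 95.9 -> d [ 0.2335  0.013  -0.0384] turn 0 F [-0.4 -0.  -0.1] w 0.0498
```

```bash
python3 steer.py '[[0,0,-0.03,0,0.08],[0,0,-0.02,0,0.08],[0,0,0,0,0.08],[0,0,0,0,0.08]]' 20
python3 - <<'E'
from h import *
near(0,0); go(.4568,-.0425,.003)
E
```

```text
time_s: 19.25
tcp_pos: [0.4558, -0.0433, 0.1409]
ee_rot: [180.0, 0.0, 95.9]
force: [1.1, 0.0, -0.5]
width: 0.0803
finger_force: 0.0
C [0.4496 0.0955] size [0.1104 0.0067] px [257   7 150  14]
C [ 0.4561 -0.0416] size [0.0577 0.0581] px [288 154  68  66]
C [ 0.2723 -0.119 ] size [0.0597 0.1328] px [ 83 174  75 138]
C [ 0.3583 -0.1005] size [0.0206 0.0552] px [198 210  22  56]
C [ 0.4664 -0.2167] size [0.055  0.0293] px [287 339  55  24]
from [ 0.4553 -0.0434  0.1402] yaw 95.94 -> d [0.0007 0.0018 0.1372] turn 0 F [-0.8  0.2  1.3] w 0.0801
```

```bash
ls -t pics | head -3; f=$(ls -t pics/wn*.png|head -1); cp $f pics/view11.png
```

```text
wn1925.npy
wn1925.png
wh1886.npy
```

View pics/view11.png

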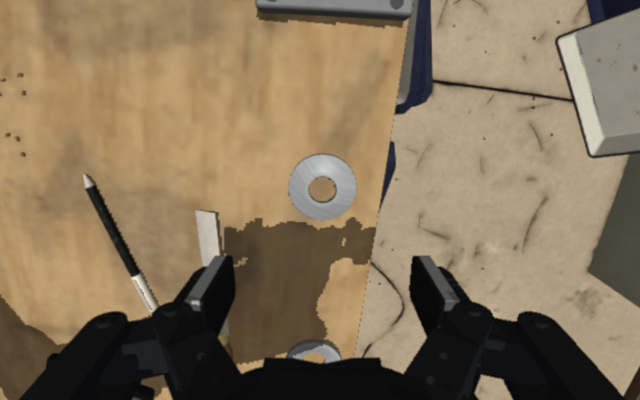

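```bash
python3 steer.py '[[0.0012,0.0015,0.035,0,0.066],[0,0,0.035,0,0.066],[0,0,0.035,0,0.066],[0,0,0.02,0,0.066],[0,0,0,0,0.066]]' 20
python3 steer.py '[[0,0,0.006,0,0.066],[0,0,0.003,0,0.066],[0,0,0,0,0.066],[0,0,0,0,0.066]]' 20
python3 -c "
from h import *
go(.4563,-.042,.003)"
python3 steer.py '[[0,0,0.003,0,0.066],[0,0,0,0,0.066],[0,0,0,0,0.066]]'
python3 steer.py '[[0,0,0.002,0,0.066],[0,0,0,0,0.066],[0,0,0,0,0.066]]'
```

```text
time_s: 19.72
tcp_pos: [0.4535, -0.0413, 0.0116]
ee_rot: [-179.5, -0.1, 96.0]
force: [-0.6, -0.9, -0.3]
width: 0.0658
finger_force: 0.0
time_s: 20.05
tcp_pos: [0.4578, -0.0418, 0.008]
ee_rot: [179.9, 0.0, 95.9]
force: [-0.2, 0.0, 0.0]
width: 0.0659
finger_force: 0.0
from [ 0.4578 -0.0418  0.008 ] yaw 95.95 -> d [-0.     -0.0015  0.005 ] turn 0 F [-0.2  0.   0. ] w 0.0659
time_s: 20.3
tcp_pos: [0.4575, -0.0419, 0.0047]
ee_rot: [180.0, 0.0, 95.9]
force: [-0.6, 0.1, -0.4]
width: 0.0662
finger_force: 0.0
time_s: 20.55
tcp_pos: [0.4572, -0.0417, 0.0023]
ee_rot: [-180.0, -0.0, 96.0]
force: [0.6, 0.1, 0.1]
width: 0.066
finger_force: 0.0
```

```bash
python3 steer.py '[[0,-0.001,0.002,0,0.066],[0,0,0,0,0.066],[0,0,0,0,0.066]]'
python3 steer.py '[[0,0,0.0015,0,0.066],[0,0,0,0,0.066],[0,0,0,0,0.066]]'
python3 steer.py '[[0,0,0.0015,0,0.066],[0,0,0,0,0.066],[0,0,0,0,0.066]]'
```

```text
time_s: 20.8
tcp_pos: [0.4561, -0.0418, 0.0002]
ee_rot: [-180.0, -0.0, 96.0]
force: [-0.4, -0.4, 0.2]
width: 0.0661
finger_force: 0.0
time_s: 21.05
tcp_pos: [0.4562, -0.0418, -0.0013]
ee_rot: [-180.0, -0.0, 96.0]
force: [0.3, 0.9, -0.9]
width: 0.0659
finger_force: 0.0
time_s: 21.3
tcp_pos: [0.4562, -0.0418, -0.0028]
ee_rot: [-180.0, -0.0, 96.0]
force: [0.0, -0.0, 0.6]
width: 0.0662
finger_force: 0.0
```

```bash
python3 steer.py '[[0,0,0.0015,0,0.066],[0,0,0,0,0.066],[0,0,0,0,0.066]]'
python3 steer.py '[[0,0,0.0015,0,0.066],[0,0,0,0,0.066],[0,0,0,0,0.066]]'
python3 steer.py '[[0,0,0.001,0,0.066],[0,0,0,0,0.066],[0,0,0,0,0.066]]'
```

```text
time_s: 21.55
tcp_pos: [0.4562, -0.0418, -0.0043]
ee_rot: [-180.0, -0.0, 96.0]
force: [0.5, -0.6, -0.3]
width: 0.066
finger_force: 0.0
time_s: 21.8
tcp_pos: [0.4562, -0.0418, -0.0058]
ee_rot: [-180.0, -0.0, 96.0]
force: [0.0, -0.1, 0.0]
width: 0.0659
finger_force: 0.0
time_s: 22.05
tcp_pos: [0.4563, -0.0418, -0.0065]
ee_rot: [180.0, 0.0, 96.0]
force: [-1.1, -1.3, 4.2]
width: 0.0659
finger_force: 2.3
```

```bash
python3 steer.py '[[0,0,-0.0025,0,0.066],[0,0,0,0,0.066],[0,0,0,0,0.062],[0,0,0,0,0.058],[0,0,0,0,0.054]]' 25
python3 steer.py '[[0,0,0,0,0.054],[0,0,0,0,0.054],[0,0,0,0,0.054],[0,0,0,0,0.054]]'
```

```text
time_s: 22.47
tcp_pos: [0.4563, -0.0419, -0.0039]
ee_rot: [180.0, 0.0, 96.0]
force: [-1.2, 0.1, 7.6]
width: 0.0581
finger_force: 25.2
time_s: 22.8
tcp_pos: [0.4563, -0.0419, -0.0039]
ee_rot: [180.0, 0.0, 96.0]
force: [-1.5, -0.6, 7.5]
width: 0.058
finger_force: 25.2
```

```bash
python3 steer.py '[[0,0,-0.01,0,0.054],[0,0,-0.035,0,0.054],[0,0,-0.035,0,0.054],[0,0,0,0,0.054],[0,0,0,0,0.054]]' 40
python3 -c "
from h import *
held(); go(.445,.19,.2)"
```

```text
time_s: 23.22
tcp_pos: [0.4573, -0.0421, 0.0771]
ee_rot: [179.8, 0.0, 95.9]
force: [-0.8, -0.3, -1.2]
width: 0.0574
finger_force: 43.5
held: n 10060 x -0.0302 0.03
-0.028 127 -0.0098
-0.022 159 -0.0125
-0.015 246 -0.0148
0.015 332 -0.0148
0.022 381 -0.0121
0.028 450 -0.0092
from [ 0.4564 -0.0423  0.076 ] yaw 95.91 -> d [ 0.2321  0.0127 -0.1241] turn 0 F [ 0.3  0.3 -0.8] w 0.0576
```

```bash
python3 steer.py '[[0.02,0.0018,-0.03,0,0.054],[0.0355,0.0018,-0.015,0,0.054],[0.0355,0.0018,-0.01,0,0.054],[0.0355,0.0018,0,0,0.054]]' >/dev/null
python3 steer.py '[[0.0355,0.0018,0,0,0.054],[0.0355,0.0018,0,0,0.054],[0.0355,0.0018,0,0,0.054],[0,0,0,0,0.054],[0,0,0,0,0.054]]'
python3 steer.py '[[0,0,0,0,0.054],[0,0,0,0,0.054]]' >/dev/null; python3 -c "
from h import *
go(.4452,.1915,.0482)"
```

```text
time_s: 24.02
tcp_pos: [0.4433, 0.1934, 0.1294]
ee_rot: [-179.9, -0.0, 96.3]
force: [-0.1, -0.6, -1.6]
width: 0.0573
finger_force: 43.8
from [0.4443 0.1895 0.1298] yaw 95.87 -> d [0.002  0.0013 0.0816] turn 0 F [-0.3 -0.6 -0.8] w 0.0573
```

```bash
python3 steer.py '[[0.002,0.001,0,0,0.054],[0,0,0.014,0,0.054],[0,0,0.014,0,0.054],[0,0,0.014,0,0.054],[0,0,0.014,0,0.054]]'
python3 steer.py '[[0,0,0.014,0,0.054],[0,0,0.006,0,0.054],[0,0,0.002,0,0.054],[0,0,0.0,0,0.054],[0,0,0.0,0,0.054]]'
python3 steer.py '[[0,0,0.003,0,0.054],[0,0,0,0,0.054],[0,0,0,0,0.054]]'
```

```text
time_s: 24.6
tcp_pos: [0.4459, 0.1921, 0.0742]
ee_rot: [180.0, 0.0, 95.8]
force: [-0.4, 0.3, -0.2]
width: 0.0571
finger_force: 43.8
time_s: 25.02
tcp_pos: [0.4458, 0.1933, 0.0533]
ee_rot: [180.0, -0.0, 95.9]
force: [-0.1, 0.4, -0.6]
width: 0.0573
finger_force: 43.8
time_s: 25.27
tcp_pos: [0.4456, 0.1933, 0.0501]
ee_rot: [180.0, -0.0, 95.9]
force: [0.0, 0.6, -1.8]
width: 0.0572
finger_force: 43.8
```

```bash
python3 steer.py '[[-0.0015,0,0.002,0,0.054],[0,0,0,0,0.054],[0,0,0,0,0.054]]'
python3 steer.py '[[0,0,0,0,0.065],[0,0,0,0,0.08],[0,0,0,0,0.08],[0,0,-0.03,0,0.08],[0,0,-0.04,0,0.08]]'
python3 steer.py '[[-0.02,0,-0.04,0,0.08],[-0.04,0,-0.02,0,0.08],[-0.04,0,0,0,0.08],[-0.01,0,0,0,0.08],[0,0,0,0,0.08]]'
python3 -c "
from h import *
stack(); go(.468,-.2375,.15)"
```

```text
time_s: 25.52
tcp_pos: [0.4456, 0.1917, 0.0478]
ee_rot: [-180.0, 0.0, 95.9]
force: [0.0, 0.6, -1.3]
width: 0.0575
finger_force: 43.8
time_s: 25.93
tcp_pos: [0.4436, 0.191, 0.1163]
ee_rot: [-179.6, 0.1, 96.0]
force: [1.4, -0.8, -0.2]
width: 0.08
finger_force: 0.0
time_s: 26.35
tcp_pos: [0.4569, 0.0822, 0.1737]
ee_rot: [-180.0, 0.1, 95.6]
force: [-0.9, 0.0, -0.3]
width: 0.0802
finger_force: 0.0
stack profile [(14, 0.0612), (17, 0.0612), (20, 0.0599), (23, 0.0585), (26, 0.0572), (28, 0.0561)]
centre [0.4461 0.1914 0.0531] [0.0596 0.06   0.0219]
from [0.4566 0.0848 0.1737] yaw 95.73 -> d [-0.3218 -0.0208  0.0238] turn 0 F [-0.6  1.2  0.4] w 0.0801
```

```bash
python3 steer.py '[[-0.0358,-0.0023,0.0026,0,0.08],[-0.0358,-0.0023,0.0026,0,0.08],[-0.0358,-0.0023,0.0026,0,0.08],[-0.0358,-0.0023,0.0026,0,0.08],[-0.0358,-0.0023,0.0026,0,0.08]]' >/dev/null
python3 steer.py '[[-0.0358,-0.0023,0.0026,0,0.08],[-0.0358,-0.0023,0.0026,0,0.08],[-0.0358,-0.0023,0.0026,0,0.08],[-0.03,-0.0023,0.0026,0,0.08],[0,0,0,0,0.08]]'
python3 -c "
from h import *
near(0,0); go(.468,-.236,.02)"
```

```text
time_s: 27.23
tcp_pos: [0.4685, -0.2359, 0.1488]
ee_rot: [-179.9, 0.1, 95.6]
force: [-0.6, -0.2, -0.0]
width: 0.0803
finger_force: 0.0
C [ 0.282  -0.1428] size [0.0413 0.088 ] px [ 80   0  57 115]
C [ 0.3638 -0.1482] size [0.0283 0.1078] px [188   0  32 141]
D [ 0.4666 -0.2325] size [0.058  0.0585] px [286 151  68  66]
C [ 0.2239 -0.3168] size [0.1307 0.1002] px [  3 189 129 108]
C [ 0.4604 -0.3261] size [0.0575 0.0575] px [275 247  60  54]
D [ 0.4677 -0.4075] size [0.058  0.0468] px [277 324  56  39]
from [ 0.4688 -0.2322  0.1491] yaw 95.74 -> d [-0.0038 -0.0011  0.1291] turn 0 F [-0.4  1.1  0.7] w 0.08
```

```bash
python3 steer.py '[[-0.001,-0.0018,0.035,0,0.07],[0,0,0.035,0,0.07],[0,0,0.035,0,0.07],[0,0,0.025,0,0.07],[0,0,0.012,0,0.07]]' 30
python3 steer.py '[[0,0,0.004,0,0.07],[0,0,0,0,0.07],[0,0,0,0,0.07],[0,0,0,0,0.07]]'
python3 -c "
from h import *
near(0,0);go(.467,-.2335,.000)"
```

```text
time_s: 27.7
tcp_pos: [0.4664, -0.2279, 0.0052]
ee_rot: [-179.8, -0.2, 96.2]
force: [0.0, 0.5, 0.0]
width: 0.0702
finger_force: 0.0
time_s: 28.03
tcp_pos: [0.4682, -0.231, 0.0054]
ee_rot: [179.9, 0.0, 96.0]
force: [-1.0, 0.8, 0.4]
width: 0.0701
finger_force: 0.0
C [ 0.3655 -0.1639] size [0.0262 0.0764] px [ 62   0  63 193]
D [ 0.4668 -0.2325] size [0.0577 0.0586] px [255 210 127 117]
from [ 0.4681 -0.2314  0.0055] yaw 95.98 -> d [-0.002  -0.0013  0.0055] turn 0 F [0.2 0.9 0.5] w 0.07
```

```bash
python3 steer.py '[[-0.0015,-0.0013,0.0055,0,0.07],[0,0,0,0,0.07],[0,0,0,0,0.064],[0,0,0,0,0.058],[0,0,0,0,0.054]]' 30
python3 steer.py '[[0,0,0,0,0.054],[0,0,0,0,0.054],[0,0,0,0,0.054]]'
python3 steer.py '[[0,0,-0.01,0,0.054],[0,0,-0.035,0,0.054],[0,0,-0.035,0,0.054],[0,0,0,0,0.054],[0,0,0,0,0.054]]' 40
python3 -c "
from h import *
held(); go(.4452,.1915,.135)"
```

```text
time_s: 28.5
tcp_pos: [0.4659, -0.2334, -0.0007]
ee_rot: [180.0, 0.0, 95.9]
force: [-1.5, -0.7, 5.1]
width: 0.0581
finger_force: 30.9
time_s: 28.75
tcp_pos: [0.4659, -0.2334, -0.0007]
ee_rot: [180.0, 0.0, 95.9]
force: [-1.3, 0.2, 5.0]
width: 0.058
finger_force: 30.9
time_s: 29.17
tcp_pos: [0.4671, -0.2337, 0.081]
ee_rot: [179.8, 0.1, 95.9]
force: [-0.5, 0.3, -1.3]
width: 0.0574
finger_force: 43.6
held: n 10575 x -0.0298 0.0305
-0.028 180 -0.0116
-0.022 305 -0.0107
-0.015 309 -0.0076
0.015 236 -0.0075
0.022 259 -0.0106
0.028 416 -0.0116
from [ 0.466  -0.2335  0.0795] yaw 95.93 -> d [ 0.4248  0.0233 -0.0559] turn 0 F [-0.4 -0.  -1.8] w 0.0574
```

```bash
python3 steer.py '[[0.0354,0.002,-0.014,0,0.054],[0.0354,0.002,-0.014,0,0.054],[0.0354,0.002,-0.014,0,0.054],[0.0354,0.002,-0.014,0,0.054]]' >/dev/null
python3 steer.py '[[0.0354,0.0019,0,0,0.054],[0.0354,0.0019,0,0,0.054],[0.0354,0.0019,0,0,0.054],[0.0354,0.0019,0,0,0.054]]' >/dev/null
python3 steer.py '[[0.0354,0.0019,0,0,0.054],[0.0354,0.0019,0,0,0.054],[0.0354,0.0019,0,0,0.054],[0.0354,0.0019,0,0,0.054],[0,0,0,0,0.054]]'
python3 steer.py '[[0,0,0,0,0.054],[0,0,0,0,0.054],[0,0,0,0,0.054]]' >/dev/null; python3 -c "
from h import *
go(.4452,.1915,.0635)"
```

```text
time_s: 30.3
tcp_pos: [0.4433, 0.2001, 0.1345]
ee_rot: [180.0, -0.3, 96.5]
force: [0.5, -0.5, -1.1]
width: 0.0575
finger_force: 43.7
from [0.4447 0.19   0.134 ] yaw 95.86 -> d [0.0015 0.0008 0.0705] turn 0 F [ 0.8 -0.3 -1.5] w 0.0578
```

```bash
python3 steer.py '[[0,0.0005,0,0,0.054],[0,0,0.014,0,0.054],[0,0,0.014,0,0.054],[0,0,0.014,0,0.054],[0,0,0.014,0,0.054]]'
python3 steer.py '[[0,0,0.009,0,0.054],[0,0,0.002,0,0.054],[0,0,0.0,0,0.054],[0,0,0.0,0,0.054],[0,0,0.0,0,0.054]]'
python3 -c "
from h import *
go(.4452,.1915,.0625)"
```

```text
time_s: 30.97
tcp_pos: [0.4459, 0.1904, 0.0782]
ee_rot: [180.0, 0.0, 95.8]
force: [0.3, -1.0, -1.1]
width: 0.0579
finger_force: 43.7
time_s: 31.38
tcp_pos: [0.4459, 0.1919, 0.0685]
ee_rot: [179.9, -0.0, 95.9]
force: [-0.2, -1.1, -0.6]
width: 0.0575
finger_force: 43.6
from [0.4459 0.1919 0.0685] yaw 95.93 -> d [-0.0003 -0.0008  0.006 ] turn 0 F [-0.2 -1.1 -0.6] w 0.0575
```

```bash
python3 steer.py '[[0,0,0.004,0,0.054],[0,0,0.0022,0,0.054],[0,0,0,0,0.054],[0,0,0,0,0.054]]'
python3 steer.py '[[0,0,0,0,0.065],[0,0,0,0,0.08],[0,0,0,0,0.08],[0,0,-0.03,0,0.08],[0,0,-0.04,0,0.08]]'
python3 steer.py '[[-0.02,0,-0.04,0,0.08],[-0.04,0,-0.02,0,0.08],[-0.04,0,0,0,0.08],[-0.01,0,0,0,0.08],[0,0,0,0,0.08]]'
python3 -c "
from h import *
stack(); go(.4604,-.3265,.15)"
```

```text
time_s: 31.72
tcp_pos: [0.4454, 0.1918, 0.0616]
ee_rot: [-180.0, 0.0, 96.0]
force: [-0.6, 0.1, -1.0]
width: 0.0571
finger_force: 43.6
time_s: 32.13
tcp_pos: [0.4435, 0.1909, 0.1301]
ee_rot: [-179.6, 0.1, 96.0]
force: [1.4, 0.2, -0.2]
width: 0.0799
finger_force: 0.0
time_s: 32.55
tcp_pos: [0.4568, 0.0822, 0.1875]
ee_rot: [-180.0, 0.1, 95.6]
force: [0.5, 0.2, -0.3]
width: 0.0802
finger_force: 0.0
stack profile [(14, 0.0685), (17, 0.0698), (20, 0.0712), (23, 0.0726), (26, 0.0734), (28, 0.0733)]
centre [0.4458 0.1917 0.0589] [0.0599 0.0607 0.0333]
from [0.4565 0.0847 0.1875] yaw 95.73 -> d [-0.4096 -0.0372  0.0377] turn 0 F [ 0.4  1.5 -0.2] w 0.0797
```

```bash
python3 steer.py '[[-0.0372,-0.0034,0.0034,0,0.08],[-0.0372,-0.0034,0.0034,0,0.08],[-0.0372,-0.0034,0.0034,0,0.08],[-0.0372,-0.0034,0.0034,0,0.08]]' >/dev/null
python3 steer.py '[[-0.0372,-0.0034,0.0034,0,0.08],[-0.0372,-0.0034,0.0034,0,0.08],[-0.0372,-0.0034,0.0034,0,0.08],[-0.0372,-0.0034,0.0034,0,0.08]]' >/dev/null
python3 steer.py '[[-0.0372,-0.0034,0.0034,0,0.08],[-0.0372,-0.0034,0.0034,0,0.08],[-0.0372,-0.0034,0.0034,0,0.08],[0,0,0,0,0.08],[0,0,0,0,0.08]]'
python3 -c "
from h import *
near(0,0); go(.4604,-.326,.02)"
```

```text
time_s: 33.68
tcp_pos: [0.4619, -0.3251, 0.1489]
ee_rot: [-180.0, -0.1, 95.8]
force: [0.7, 1.6, 0.1]
width: 0.0802
finger_force: 0.0
C [ 0.3678 -0.1922] size [0.0222 0.0206] px [207   0  25  29]
C [ 0.2297 -0.3177] size [0.1189 0.1001] px [  0  93 132 123]
C [ 0.46   -0.3266] size [0.0578 0.0579] px [286 156  67  64]
D [ 0.4677 -0.4135] size [0.0577 0.0584] px [288 248  61  56]
C [ 0.1421 -0.5563] size [0.0701 0.0039] px [  0 347  55  17]
from [ 0.4624 -0.323   0.1493] yaw 95.99 -> d [-0.003  -0.0023  0.1293] turn 0 F [ 0.3  0.2 -0.8] w 0.0798
```

```bash
python3 steer.py '[[-0.0025,-0.002,0.035,0,0.07],[0,0,0.035,0,0.07],[0,0,0.035,0,0.07],[0,0,0.025,0,0.07],[0,0,0.012,0,0.07]]' 30
python3 steer.py '[[0,0,0.004,0,0.068],[0,0,0,0,0.068],[0,0,0,0,0.068],[0,0,0,0,0.068]]' 25
python3 -c "
from h import *
near(0,0);go(.46,-.3265,-.0043)"
```

```text
time_s: 34.15
tcp_pos: [0.4596, -0.3233, 0.0053]
ee_rot: [-179.9, -0.2, 96.2]
force: [0.7, 0.6, 0.3]
width: 0.0701
finger_force: 0.0
time_s: 34.48
tcp_pos: [0.4612, -0.3273, 0.0058]
ee_rot: [179.9, 0.1, 96.0]
force: [-0.5, -0.2, 0.1]
width: 0.0676
finger_force: 0.0
C [ 0.4602 -0.3265] size [0.0576 0.058 ] px [258 204 123 111]
from [ 0.461  -0.3275  0.0057] yaw 95.96 -> d [ 0.0011 -0.0009  0.01  ] turn 0 F [0.2 0.2 0.5] w 0.0682
```

```bash
python3 steer.py '[[0.001,-0.0009,0.005,0,0.066],[0,0,0.0047,0,0.066],[0,0,0,0,0.066],[0,0,0,0,0.066]]' 25
python3 steer.py '[[0,0,0,0,0.062],[0,0,0,0,0.058],[0,0,0,0,0.054],[0,0,0,0,0.054],[0,0,0,0,0.054]]' 
python3 steer.py '[[0,0,-0.01,0,0.054],[0,0,-0.035,0,0.054],[0,0,-0.035,0,0.054],[0,0,0,0,0.054],[0,0,0,0,0.054]]' 40
python3 -c "
from h import *
held(); go(.4452,.1915,.140)"
```

```text
time_s: 34.87
tcp_pos: [0.4587, -0.3261, -0.0059]
ee_rot: [-180.0, -0.0, 95.9]
force: [0.1, -0.4, 0.3]
width: 0.0661
finger_force: 0.0
time_s: 35.28
tcp_pos: [0.4596, -0.3264, -0.0045]
ee_rot: [179.9, 0.1, 96.0]
force: [-0.9, 1.0, 8.9]
width: 0.0584
finger_force: 28.0
time_s: 35.7
tcp_pos: [0.46, -0.3269, 0.0765]
ee_rot: [179.8, 0.2, 95.9]
force: [-0.7, -0.5, -0.9]
width: 0.0572
finger_force: 43.6
held: n 10131 x -0.0309 0.0295
-0.028 141 -0.0107
-0.022 157 -0.0135
-0.015 260 -0.0156
0.015 348 -0.0155
0.022 381 -0.0128
0.028 401 -0.0098
from [ 0.4589 -0.3265  0.075 ] yaw 95.93 -> d [ 0.5166  0.04   -0.0655] turn 0 F [ 0.1 -0.7 -1.7] w 0.0575
```

```bash
python3 steer.py '[[0.0369,0.0029,-0.0131,0,0.054],[0.0369,0.0029,-0.0131,0,0.054],[0.0369,0.0029,-0.0131,0,0.054],[0.0369,0.0029,-0.0131,0,0.054],[0.0369,0.0029,-0.0131,0,0.054]]' >/dev/null
python3 steer.py '[[0.0369,0.0029,0,0,0.054],[0.0369,0.0029,0,0,0.054],[0.0369,0.0029,0,0,0.054],[0.0369,0.0029,0,0,0.054],[0.0369,0.0029,0,0,0.054]]' >/dev/null
python3 steer.py '[[0.0369,0.0029,0,0,0.054],[0.0369,0.0029,0,0,0.054],[0.0369,0.0029,0,0,0.054],[0.0369,0.0023,0,0,0.054],[0,0,0,0,0.054]]' >/dev/null
python3 steer.py '[[0,0,0,0,0.054],[0,0,0,0,0.054],[0,0,0,0,0.054],[0,0,0,0,0.054]]' >/dev/null; python3 -c "
from h import *
go(.4452,.192,.0715)"
```

```text
from [0.4452 0.1899 0.1394] yaw 95.81 -> d [0.0021 0.0003 0.0679] turn 0 F [ 0.8 -0.6 -1.6] w 0.0575
```

```bash
python3 steer.py '[[0.0005,0,0,0,0.054],[0,0,0.014,0,0.054],[0,0,0.014,0,0.054],[0,0,0.014,0,0.054],[0,0,0.014,0,0.054]]'
python3 steer.py '[[0,0,0.006,0,0.054],[0,0,0.002,0,0.054],[0,0,0.0,0,0.054],[0,0,0.0,0,0.054],[0,0,0.0,0,0.054]]'
python3 -c "
from h import *
go(.4452,.192,.071)"
```

```text
time_s: 37.75
tcp_pos: [0.4455, 0.1914, 0.0835]
ee_rot: [180.0, 0.0, 95.9]
force: [-0.1, -0.5, -1.1]
width: 0.0576
finger_force: 43.6
time_s: 38.17
tcp_pos: [0.4456, 0.1924, 0.0766]
ee_rot: [179.9, -0.0, 95.9]
force: [-0.3, -0.2, -0.7]
width: 0.0572
finger_force: 43.6
from [0.4456 0.1924 0.0766] yaw 95.94 -> d [-0.0004 -0.0004  0.0056] turn 0 F [-0.3 -0.2 -0.7] w 0.0572
```

```bash
python3 steer.py '[[0,0,0.004,0,0.054],[0,0,0.0018,0,0.054],[0,0,0,0,0.054],[0,0,0,0,0.054]]'
python3 steer.py '[[0,0,0,0,0.065],[0,0,0,0,0.08],[0,0,0,0,0.08],[0,0,-0.03,0,0.08],[0,0,-0.04,0,0.08]]'
python3 steer.py '[[-0.02,0,-0.04,0,0.08],[-0.04,0,-0.02,0,0.08],[-0.04,0,0,0,0.08],[-0.01,0,0,0,0.08],[0,0,0,0,0.08]]'
python3 -c "
from h import *
stack(); go(.4678,-.4165,.15)"
```

```text
time_s: 38.5
tcp_pos: [0.445, 0.1922, 0.0701]
ee_rot: [-180.0, 0.0, 96.0]
force: [-0.2, -0.1, -1.7]
width: 0.0571
finger_force: 43.6
time_s: 38.92
tcp_pos: [0.4432, 0.1914, 0.1386]
ee_rot: [-179.6, 0.1, 96.0]
force: [2.2, -0.8, 0.9]
width: 0.0803
finger_force: 0.0
time_s: 39.33
tcp_pos: [0.4565, 0.0828, 0.1961]
ee_rot: [180.0, 0.1, 95.6]
force: [-0.4, 0.3, -0.4]
width: 0.0803
finger_force: 0.0
stack profile [(14, 0.0853), (17, 0.0852), (20, 0.084), (23, 0.0826), (26, 0.0813), (28, 0.0801)]
centre [0.4457 0.1914 0.065 ] [0.0595 0.0599 0.0451]
from [0.4562 0.0853 0.196 ] yaw 95.74 -> d [-0.5004 -0.0386  0.0463] turn 0 F [-0.1  0.4  0.3] w 0.0799
```

```bash
python3 steer.py '[[-0.0385,-0.003,0.0035,0,0.08],[-0.0385,-0.003,0.0035,0,0.08],[-0.0385,-0.003,0.0035,0,0.08],[-0.0385,-0.003,0.0035,0,0.08],[-0.0385,-0.003,0.0035,0,0.08]]' >/dev/null
python3 steer.py '[[-0.0385,-0.003,0.0035,0,0.08],[-0.0385,-0.003,0.0035,0,0.08],[-0.0385,-0.003,0.0035,0,0.08],[-0.0385,-0.003,0.0035,0,0.08],[-0.0385,-0.003,0.0035,0,0.08]]' >/dev/null
python3 steer.py '[[-0.0385,-0.003,0.0035,0,0.08],[-0.0385,-0.003,0.0035,0,0.08],[-0.0385,-0.003,0.0035,0,0.08],[0,0,0,0,0.08],[0,0,0,0,0.08]]'
python3 -c "
from h import *
near(0,0); go(.4678,-.4155,.02)"
```

```text
time_s: 40.63
tcp_pos: [0.4694, -0.4156, 0.1489]
ee_rot: [-180.0, -0.1, 95.8]
force: [0.4, 1.1, -0.4]
width: 0.0798
finger_force: 0.0
C [ 0.2389 -0.3257] size [0.1016 0.0875] px [  0   0 118 118]
D [ 0.4277 -0.4142] size [0.0574 0.0585] px [241 149  68  67]
C [ 0.3384 -0.4255] size [0.0471 0.0549] px [146 154  56  63]
D [ 0.2277 -0.556 ] size [0.1791 0.0029] px [  0 283 164  27]
from [ 0.4702 -0.4135  0.1495] yaw 95.99 -> d [-0.0021 -0.0026  0.1295] turn 0 F [-0.1  0.9 -0.1] w 0.0799
```

```bash
python3 -c "
from h import *
print(status.state()['joint_pos'].round(1),status.state()['time_s'])
C=cam('top'); print(plane(C,[[475,216]],.036))"
python3 steer.py '[[0,0,0,6.9,0.08],[0,0,0,6.9,0.08],[0,0,0,6.9,0.08],[0,0,0,6.9,0.08],[0,0,0,6.9,0.08]]'
python3 -c "
from h import *
print(status.state()['joint_pos'].round(1))"
```

```text
[ 56.6  35.1 -29.2  92.   19.2  58.   27.5] 40.6833
[[ 0.3427428  -0.42259827  0.036     ]]
time_s: 41.1
tcp_pos: [0.4709, -0.4117, 0.1508]
ee_rot: [180.0, -0.1, 61.3]
force: [-0.2, 0.0, -0.1]
width: 0.0801
finger_force: 0.0
[ 50.9  33.7 -19.7  92.2  12.9  56.4  -1.6]
```

```bash
python3 steer.py '[[0,0,0,6.9,0.08],[0,0,0,6.9,0.08],[0,0,0,6.9,0.08],[0,0,0,6.9,0.08]]' >/dev/null
python3 steer.py '[[0,0,0,6.9,0.08],[0,0,0,6.9,0.08],[0,0,0,6.9,0.08],[0,0,0,0,0.08],[0,0,0,0,0.08]]'
python3 -c "
from h import *
near(0,0);go(.4277,-.4142,.03)"
```

```text
time_s: 41.85
tcp_pos: [0.4706, -0.4124, 0.1507]
ee_rot: [-180.0, -0.0, 13.6]
force: [0.7, 0.1, -0.4]
width: 0.0802
finger_force: 0.0
D [ 0.428  -0.4144] size [0.0587 0.058 ] px [282 200  65  61]
C [ 0.3644 -0.153 ] size [0.0282 0.0973] px [  0 218  87  25]
C [ 0.4159 -0.7356] size [0.0949 0.0339] px [570 262  70  81]
C [ 0.2824 -0.1431] size [0.0411 0.0907] px [  0 287  80  17]
from [ 0.4703 -0.413   0.1506] yaw 13.55 -> d [-0.0418 -0.0087  0.1206] turn 0 F [-0.7 -0.2 -0.5] w 0.0802
```

```bash
python3 steer.py '[[-0.03,-0.0087,0.02,0,0.08],[-0.012,0,0.035,0,0.07],[0,0,0.035,0,0.07],[0,0,0.035,0,0.07],[0,0,0.012,0,0.07]]' 30
python3 steer.py '[[0,0,0.007,0,0.07],[0,0,0,0,0.07],[0,0,0,0,0.07],[0,0,0,0,0.07]]'
python3 -c "
from h import *
near(0,0);go(.428,-.4144,.000)"
```

```text
time_s: 42.32
tcp_pos: [0.4246, -0.4136, 0.0095]
ee_rot: [-179.7, 0.2, 13.4]
force: [0.3, 0.9, 0.8]
width: 0.0701
finger_force: 0.0
time_s: 42.65
tcp_pos: [0.4276, -0.4168, 0.0083]
ee_rot: [179.9, -0.1, 13.2]
force: [-0.0, 1.0, 0.1]
width: 0.07
finger_force: 0.0
D [ 0.4281 -0.4148] size [0.0585 0.0577] px [258 203 125 115]
C [ 0.3652 -0.4163] size [0.0232 0.0463] px [251 342  91  28]
from [ 0.4275 -0.4168  0.0083] yaw 13.19 -> d [ 0.001  -0.0022  0.0083] turn 0 F [ 0.7 -0.4  0.2] w 0.0698
```

```bash
python3 steer.py '[[0.001,-0.002,0.005,0,0.07],[0,0,0.0035,0,0.07],[0,0,0,0,0.064],[0,0,0,0,0.058],[0,0,0,0,0.054]]' 30
python3 steer.py '[[0,0,0,0,0.054],[0,0,0,0,0.054],[0,0,0,0,0.054]]'
python3 steer.py '[[0,0,-0.01,0,0.054],[0,0,-0.035,0,0.054],[0,0,-0.035,0,0.054],[0,0,0,0,0.054],[0,0,0,0,0.054]]' 40
python3 -c "
from h import *
held(); go(.4452,.1915,.150)"
```

```text
time_s: 43.12
tcp_pos: [0.427, -0.4138, -0.0017]
ee_rot: [180.0, -0.0, 13.2]
force: [-0.1, 0.8, 3.6]
width: 0.0584
finger_force: 31.6
time_s: 43.37
tcp_pos: [0.427, -0.4138, -0.0017]
ee_rot: [180.0, -0.0, 13.2]
force: [-0.6, 1.3, 4.9]
width: 0.0579
finger_force: 31.7
time_s: 43.78
tcp_pos: [0.4279, -0.4149, 0.0804]
ee_rot: [179.8, -0.1, 13.1]
force: [-0.6, -0.8, -2.6]
width: 0.0574
finger_force: 43.6
held: n 10710 x -0.0299 0.0304
-0.028 190 -0.0127
-0.022 331 -0.0116
-0.015 313 -0.0084
0.015 240 -0.0084
0.022 262 -0.0116
0.028 440 -0.0125
from [ 0.4269 -0.4141  0.0788] yaw 13.15 -> d [ 0.1556 -0.5855 -0.0718] turn 0 F [-0.3  0.6 -1.7] w 0.0578
```

```bash
python3 steer.py '[[0,0,-0.012,-6.9,0.054],[0,0,-0.012,-6.9,0.054],[0,0,-0.012,-6.9,0.054],[0,0,-0.012,-6.9,0.054]]' >/dev/null
python3 steer.py '[[0,0,-0.012,-6.9,0.054],[0,0,-0.012,-6.9,0.054],[0,0,0,-6.9,0.054],[0,0,0,-6.9,0.054]]' >/dev/null
python3 steer.py '[[0,0,0,-6.9,0.054],[0,0,0,-6.9,0.054],[0,0,0,-6.9,0.054],[0,0,0,-6.9,0.054],[0,0,0,0,0.054]]' >/dev/null
python3 steer.py '[[0,0,0,0,0.054]]' 
python3 -c "
from h import *
go(.4452,.1915,.150)"
```

```text
time_s: 45.0
tcp_pos: [0.4262, -0.4134, 0.1486]
ee_rot: [-179.9, -0.1, 95.7]
force: [0.1, -0.7, -1.6]
width: 0.0578
finger_force: 43.6
from [ 0.4262 -0.4134  0.1486] yaw 95.74 -> d [ 0.6     0.0794 -0.    ] turn 0 F [ 0.1 -0.7 -1.6] w 0.0578
```

```bash
python3 steer.py '[[0.0375,0.005,0,0,0.054],[0.0375,0.005,0,0,0.054],[0.0375,0.005,0,0,0.054],[0.0375,0.005,0,0,0.054]]' >/dev/null
python3 steer.py '[[0.0375,0.005,0,0,0.054],[0.0375,0.005,0,0,0.054],[0.0375,0.005,0,0,0.054],[0.0375,0.005,0,0,0.054]]' >/dev/null
python3 steer.py '[[0.0375,0.005,0,0,0.054],[0.0375,0.005,0,0,0.054],[0.0375,0.005,0,0,0.054],[0.0375,0.005,0,0,0.054]]' >/dev/null
python3 steer.py '[[0.0375,0.005,0,0,0.054],[0.0375,0.005,0,0,0.054],[0.0375,0.005,0,0,0.054],[0.0375,0.0044,0,0,0.054],[0,0,0,0,0.054]]' >/dev/null
python3 steer.py '[[0,0,0,0,0.054],[0,0,0,0,0.054],[0,0,0,0,0.054],[0,0,0,0,0.054]]'
python3 -c "
from h import *
go(.4452,.1915,.0865)"
```

```text
time_s: 46.75
tcp_pos: [0.4437, 0.1894, 0.1498]
ee_rot: [-180.0, 0.1, 95.7]
force: [-0.4, 0.4, -0.5]
width: 0.0574
finger_force: 43.6
from [0.4437 0.1894 0.1498] yaw 95.75 -> d [0.002  0.0017 0.0633] turn 0 F [-0.4  0.4 -0.5] w 0.0574
```

```bash
python3 steer.py '[[0.0005,0.0015,0,0,0.054],[0,0,0.014,0,0.054],[0,0,0.014,0,0.054],[0,0,0.014,0,0.054],[0,0,0.007,0,0.054]]'
python3 steer.py '[[0,0,0.006,0,0.054],[0,0,0.002,0,0.054],[0,0,0.0,0,0.054],[0,0,0.0,0,0.054],[0,0,0.0,0,0.054]]'
python3 -c "
from h import *
go(.4452,.1915,.0857)"
```

```text
time_s: 47.17
tcp_pos: [0.4449, 0.1906, 0.0998]
ee_rot: [-179.9, 0.0, 95.8]
force: [-0.2, -0.8, -1.2]
width: 0.0575
finger_force: 43.6
time_s: 47.58
tcp_pos: [0.4454, 0.192, 0.0936]
ee_rot: [179.9, -0.0, 95.9]
force: [-0.0, -1.3, -1.6]
width: 0.0573
finger_force: 43.6
from [0.4454 0.192  0.0936] yaw 95.95 -> d [-0.0005 -0.0003  0.0079] turn 0 F [-0.  -1.3 -1.6] w 0.0573
```

```bash
python3 steer.py '[[0,0,0.005,0,0.054],[0,0,0.003,0,0.054],[0,0,0,0,0.054],[0,0,0,0,0.054]]'
python3 steer.py '[[0,0,0,0,0.065],[0,0,0,0,0.08],[0,0,0,0,0.08],[0,0,-0.03,0,0.08],[0,0,-0.04,0,0.08]]'
python3 steer.py '[[-0.02,0,-0.04,0,0.08],[-0.04,0,-0.02,0,0.0],[-0.04,0,0,0,0.0],[-0.01,0,0,0,0.0],[0,0,0,0,0.0]]'
python3 - <<'E'
from h import *
stack(); s=status.state(); print(s["time_s"])
import glob
C,im,de=snap("scene","s5")
vs,us=np.mgrid[50:300,100:420]; us,vs=us.ravel(),vs.ravel(); P=cloud(C,de,us,vs)
Q=P[(P[:,1]>.22)&(P[:,1]<.42)&(P[:,0]>.385)&(P[:,0]<.51)&(P[:,2]>.1)&(P[:,2]<.3)]
print(len(Q),Q.min(0),Q.max(0))
for z in np.arange(.11,.25,.01):
    q=Q[abs(Q[:,2]-z)<.005]
    if len(q): print(round(z,3),len(q),np.percentile(q[:,1],[0,5,50,95,100]).round(3),np.percentile(q[:,0],[2,98]).round(3))
im=cv2.imread('pics/s5.png')[60:290,120:420]; cv2.imwrite('pics/s5c.png',cv2.resize(im,None,fx=2.4,fy=2.4))
E
```

```text
time_s: 47.92
tcp_pos: [0.4449, 0.1918, 0.0848]
ee_rot: [-180.0, 0.0, 96.0]
force: [-0.5, -0.4, -0.3]
width: 0.0575
finger_force: 43.6
time_s: 48.33
tcp_pos: [0.4432, 0.1909, 0.1536]
ee_rot: [-179.6, 0.1, 96.0]
force: [1.9, -1.1, 0.0]
width: 0.0801
finger_force: 0.0
time_s: 48.75
tcp_pos: [0.4564, 0.0823, 0.211]
ee_rot: [180.0, 0.1, 95.6]
force: [-0.0, -0.6, 0.3]
width: 0.032
finger_force: 0.0
stack profile [(14, 0.0921), (17, 0.0938), (20, 0.0951), (23, 0.0966), (26, 0.0973), (28, 0.0974)]
centre [0.4453 0.1918 0.0714] [0.0597 0.0608 0.0565]
48.8
1025 [0.38500441 0.22097141 0.1000621 ] [0.49431628 0.36875013 0.20936914]
0.11 34 [0.276 0.277 0.302 0.36  0.363] [0.385 0.446]
0.12 32 [0.275 0.277 0.295 0.361 0.363] [0.385 0.446]
0.13 37 [0.276 0.278 0.294 0.362 0.364] [0.385 0.444]
0.14 44 [0.279 0.281 0.302 0.364 0.366] [0.385 0.465]
0.15 39 [0.279 0.282 0.308 0.364 0.365] [0.385 0.445]
0.16 33 [0.278 0.28  0.304 0.366 0.367] [0.385 0.48 ]
0.17 122 [0.279 0.289 0.356 0.366 0.369] [0.385 0.49 ]
0.18 587 [0.28  0.288 0.32  0.355 0.365] [0.386 0.488]
0.19 20 [0.28  0.282 0.287 0.291 0.291] [0.386 0.487]
0.2 23 [0.281 0.283 0.288 0.292 0.293] [0.385 0.491]
0.21 34 [0.282 0.283 0.288 0.291 0.292] [0.385 0.49 ]
```

View pics/s5c.png

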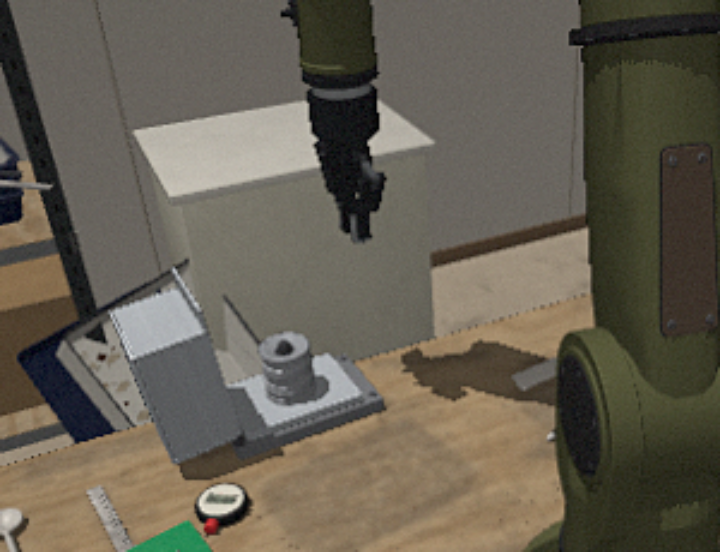

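```bash
python3 steer.py '[[0,0,-0.035,3,0],[0,0,-0.03,0,0],[0,0,0,0,0],[0,0,0,0,0]]'
python3 -c "
from h import *
go(.4395,.316,.275)"
```

```text
time_s: 49.18
tcp_pos: [0.4565, 0.0886, 0.277]
ee_rot: [179.8, -0.0, 93.1]
force: [-0.7, -0.7, -1.2]
width: -0.0002
finger_force: 0.0
from [0.4565 0.0886 0.277 ] yaw 93.11 -> d [ 0.228  -0.0046  0.0022] turn 0 F [-0.7 -0.7 -1.2] w -0.0002
```

```bash
python3 steer.py '[[0.038,-0.0008,0,0,0],[0.038,-0.0008,0,0,0],[0.038,-0.0008,0,0,0],[0.038,-0.0008,0,0,0],[0.038,-0.0008,0,0,0]]'
python3 steer.py '[[0.038,-0.0008,0,0,0],[0,0,0,0,0],[0,0,0,0,0],[0,0,0,0,0]]'
python3 steer.py '[[0,0,0.03,0,0],[0,0,0.03,0,0],[0,0,0.017,0,0],[0,0,0,0,0],[0,0,0,0,0]]'
```

```text
time_s: 49.6
tcp_pos: [0.4407, 0.2784, 0.2745]
ee_rot: [-179.9, 0.0, 93.0]
force: [0.7, -0.7, -0.1]
width: -0.0
finger_force: 0.0
time_s: 49.93
tcp_pos: [0.4385, 0.3141, 0.2745]
ee_rot: [-179.9, 0.1, 93.1]
force: [1.2, 0.3, 1.1]
width: 0.0001
finger_force: 0.0
time_s: 50.35
tcp_pos: [0.4395, 0.3124, 0.1984]
ee_rot: [-179.9, 0.1, 92.9]
force: [0.1, 0.9, -0.2]
width: 0.0001
finger_force: 0.0
```

```bash
python3 steer.py '[[-0.013,0,0,0,0],[-0.013,0,0,0,0],[-0.013,0,0,0,0],[-0.0165,0,0.0025,0,0],[-0.0165,0,0.0025,0,0]]'
python3 steer.py '[[-0.0155,0,0.0055,0,0],[-0.0155,0,0.0055,0,0],[-0.0145,0,0.008,0,0],[-0.0145,0,0.008,0,0],[0,0,0,0,0]]'
python3 -c "
from h import *
go(.45,.1536,.1445)"
```

```text
time_s: 50.77
tcp_pos: [0.444, 0.2425, 0.1959]
ee_rot: [179.8, -0.1, 93.0]
force: [0.9, 2.1, -1.4]
width: 0.0001
finger_force: 0.8
time_s: 51.18
tcp_pos: [0.447, 0.1789, 0.1672]
ee_rot: [180.0, 0.1, 92.7]
force: [-0.3, -1.1, -0.1]
width: 0.0001
finger_force: 0.0
from [0.447  0.1789 0.1672] yaw 92.71 -> d [-0.0253  0.0018  0.0228] turn 0 F [-0.3 -1.1 -0.1] w 0.0001
```

```bash
python3 steer.py '[[-0.0127,0,0.0114,0,0],[-0.0127,0,0.0114,0,0],[-0.01,0,0.0137,0,0],[-0.01,0,0.0137,0,0],[0,0,0,0,0]]'
python3 - <<'E'
from h import *
C,im,de=snap("scene","s6")
vs,us=np.mgrid[50:300,100:420]; us,vs=us.ravel(),vs.ravel(); P=cloud(C,de,us,vs)
for y in np.arange(.09,.36,.015):
    q=P[(abs(P[:,1]-y)<.004)&(P[:,0]>.39)&(P[:,0]<.42)&(P[:,2]>.02)&(P[:,2]<.25)]
    if len(q)>2: print(round(y,3),len(q),np.percentile(q[:,2],[50,97]).round(3))
im=cv2.imread('pics/s6.png')[60:290,120:420]; cv2.imwrite('pics/s6c.png',cv2.resize(im,None,fx=2.4,fy=2.4))
E
```

```text
time_s: 51.6
tcp_pos: [0.4487, 0.1351, 0.1161]
ee_rot: [-179.9, 0.1, 92.8]
force: [-0.5, -0.4, -0.3]
width: 0.0
finger_force: 0.0
0.105 13 [0.021 0.022]
0.12 52 [0.118 0.248]
0.135 121 [0.192 0.247]
0.15 74 [0.114 0.248]
0.165 81 [0.112 0.154]
0.18 126 [0.119 0.175]
0.195 122 [0.116 0.168]
0.21 102 [0.109 0.16 ]
0.225 95 [0.111 0.154]
0.24 58 [0.109 0.145]
0.255 37 [0.132 0.136]
0.27 26 [0.125 0.128]
0.285 23 [0.116 0.119]
0.3 21 [0.108 0.111]
```

View pics/s6c.png

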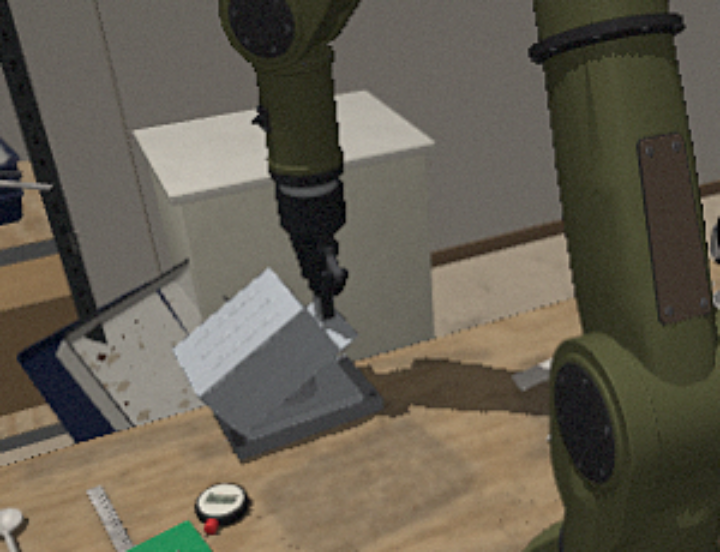

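```bash
python3 steer.py '[[-0.004,0,-0.03,0,0],[0,0,-0.035,0,0],[0,0,-0.03,0,0],[0.033,0,0,0,0],[0.033,0,0,0,0]]'
python3 steer.py '[[0,0,0,0,0],[0,0,0,0,0],[0,0,0.015,0,0],[0,0,0.01,0,0],[0,0,0.01,0,0]]'
python3 steer.py '[[0,0,0.01,0,0],[0,0,0.01,0,0],[0,0,0.01,0,0],[0,0,0.01,0,0],[0,0,0.008,0,0]]'
python3 steer.py '[[0,0,0,0,0],[0,0,0,0,0]]'
```

```text
time_s: 52.07
tcp_pos: [0.4473, 0.1994, 0.2156]
ee_rot: [179.6, -0.1, 92.6]
force: [0.5, -0.3, -1.2]
width: 0.0
finger_force: 0.0
time_s: 52.48
tcp_pos: [0.4454, 0.1982, 0.1764]
ee_rot: [180.0, 0.0, 92.9]
force: [-0.6, -1.0, -0.6]
width: 0.0004
finger_force: 0.0
time_s: 52.9
tcp_pos: [0.4454, 0.1983, 0.1276]
ee_rot: [-180.0, 0.0, 92.9]
force: [-0.6, -1.9, 3.3]
width: 0.0003
finger_force: 1.7
time_s: 53.07
tcp_pos: [0.445, 0.1988, 0.1281]
ee_rot: [-179.9, 0.0, 93.0]
force: [-0.5, 0.2, -0.0]
width: -0.0002
finger_force: 0.0
```

```bash
python3 steer.py '[[0,0,-0.025,0,0],[-0.035,0,0,0,0],[0,0,0,0,0],[0,0,0.01,0,0],[0,0,0.01,0,0]]'
python3 steer.py '[[0,0,0.008,0,0],[0,0,0.006,0,0],[0,0,0.003,0,0],[0,0,0,0,0],[0,0,0,0,0]]'
python3 steer.py '[[0,0,0.002,0,0],[0,0,0,0,0],[0,0,0,0,0]]'
```

```text
time_s: 53.48
tcp_pos: [0.4477, 0.1641, 0.1336]
ee_rot: [179.9, -0.1, 92.9]
force: [-0.0, 0.2, 0.3]
width: 0.0
finger_force: 0.0
time_s: 53.9
tcp_pos: [0.4469, 0.1644, 0.1164]
ee_rot: [-180.0, -0.0, 93.0]
force: [-0.2, 0.4, 0.4]
width: -0.0
finger_force: 0.0
time_s: 54.15
tcp_pos: [0.4473, 0.1639, 0.1148]
ee_rot: [180.0, -0.0, 93.0]
force: [0.0, -0.5, 0.5]
width: -0.0003
finger_force: 0.0
```

```bash
python3 steer.py '[[0,0,0.001,0,0],[0,0,0,0,0],[0,0,0,0,0]]'
python3 steer.py '[[0,0,0.001,0,0],[0,0,0,0,0],[0,0,0,0,0]]'
```

```text
time_s: 54.4
tcp_pos: [0.4474, 0.1638, 0.1141]
ee_rot: [180.0, 0.0, 93.0]
force: [-0.5, -0.9, 5.0]
width: -0.0002
finger_force: 2.3
time_s: 54.65
tcp_pos: [0.4475, 0.1638, 0.1139]
ee_rot: [179.9, 0.0, 92.9]
force: [-4.3, -2.4, 16.4]
width: -0.0
finger_force: 8.4
```

```bash
python3 steer.py '[[0,0,-0.035,0,0],[0,0,-0.035,0,0],[-0.02,0,-0.035,0,0],[-0.035,0,0,0,0],[-0.038,0,0,0,0]]' >/dev/null
python3 steer.py '[[-0.038,0,0,0,0],[-0.038,0,0,0,0],[-0.038,0,0,0,0],[0,0,0,0,0],[0,0,0,0,0]]'
python3 - <<'E'
from h import *
for n in("top","scene"):
    C,im,de=snap(n,n+"9"); vs,us=np.mgrid[0:400,0:640]; us,vs=us.ravel(),vs.ravel(); P=cloud(C,de,us,vs)
    for y in(.1,.14,.16,.18,.2,.22,.24,.26):
        q=P[(abs(P[:,1]-y)<.004)&(P[:,0]>.40)&(P[:,0]<.48)&(P[:,2]<.15)&(P[:,2]>.025)]; print(n,y,len(q),np.percentile(q[:,2],80).round(4) if len(q) else 0)
    if n=="top":
        q=P[(abs(P[:,0]-.37)<.04)&(P[:,1]>-.33)&(P[:,1]<-.06)&(P[:,2]>.005)&(P[:,2]<.1)]; print("spatula",len(q),q.min(0).round(3),q.max(0).round(3))
E
```

```text
time_s: 55.48
tcp_pos: [0.4577, -0.0455, 0.2174]
ee_rot: [-180.0, 0.0, 92.6]
force: [-0.1, 1.3, -0.1]
width: 0.0001
finger_force: 0.0
top 0.1 91 0.0382
top 0.14 107 0.1155
top 0.16 102 0.1159
top 0.18 104 0.1159
top 0.2 102 0.116
top 0.22 109 0.1164
top 0.24 103 0.1161
top 0.26 107 0.1156
spatula 59 [ 0.344 -0.101  0.005] [ 0.364 -0.07   0.017]
scene 0.1 29 0.0374
scene 0.14 43 0.1154
scene 0.16 45 0.1153
scene 0.18 42 0.1159
scene 0.2 48 0.1155
scene 0.22 45 0.1154
scene 0.24 51 0.1155
scene 0.26 48 0.1153
```

```bash
python3 -c "
from plant import env, imaging, status
print(env.job_done())"
```

```text
the job is handed in; nothing more can be done
None
```

I've handed the job in, and it returned no verdict. The spatula levered the cover open and is back on the bench. All five washers are on the arbor with faces alternating, starting dished side up. The cover measured flat shut, and I never touched the tin or the stopwatch.

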